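# Hang the drying arms and rack the freshly cut wheel

### The arm

A 6-joint arm with a two-finger parallel gripper is mounted at the origin on the work surface. World frame = base frame: x ahead of the robot, y to its left, z up, the work surface at z = 0. Lengths are in m, angles in rad, forces in N, time in s.
With the tool pointing down it reaches from about 0.375 to 0.975 m from the base axis. Payload 3.8 kg.
Tool frame: the origin (TCP) lies on the centre line of the jaws, within the pads' length; the fingertips stand 8 mm ahead of it and the grasp point (between the pads) lies 11 mm behind it; z points along the fingers, y is the direction in which the jaws open and shut (so a half turn about z gives the same grasp; the last joint's range is limited). The gripper opens to 85 mm and grips with 20 to 120 N. Pads are 22 mm wide; open, the fingers measure 114 mm over their backs; the gripper's body (76 mm by 85 mm) begins 54 mm behind the grasp point. The pads swing forward as they close: fully open they stand 13 mm farther back than shut.
Start: joints at [1.106, 0.264, 1.604, -0, 1.274, -0.037], TCP at [0.28, 0.614, 0.239] pointing down, gripper open.
Joint ranges: [-2.63, 2.63], [-0.94, 2.18], [0.31, 2.57], [-1.31, 4.45], [0, 2.66], [-2.55, 2.55]. Speed limits (rad/s): [2.57, 2.57, 3.14, 3.14, 3.14, 3.14].

### API

Orientations are given as a rotation vector (axis times angle).
In Python, from workcell import * gives the robot as it stands.
- The arm moves only by the tool play_rows, never from a script. Its arguments are lists of equal length, an entry for each row: "slide": the shift along the tool's x, y, z in cm, a list of three; "delta_rot": the turn, a rotation vector about the tool's x, y, z in rad, a list of three. In form: {"slide": [[x, y, z], ...], "delta_rot": [[wx, wy, wz], ...]}. A call has 1 to 12 rows; each row is the pose to reach, as a shift and turn from the pose measured when the call began, along the tool's axes at that moment; what a row does not reach only later rows make up. A row lasts 1/12 s, in which the tool goes at most 41.7 mm and 7.16 degrees, less where a joint would pass 70% of its speed; a pose out of reach is approached as far as the arm can. A call with a gripper value outside its range is refused whole. "hand" is the opening, from 0 (shut) to 1 (fully open), set as the call begins (left out, the last holds). The fingers move at their own pace and stop on an object; "force" is the grip in N (left out, the last holds). Time passes only in rows, so rows that repeat a pose let the fingers close. It gives the time, the measured TCP pose, the force and the opening at its end, in the units of the state.
- read_state(): the state, without advancing time (a new reading comes with each control period).
- read_camera(name): name is "scene" or "top" or "wrist"; returns a dict with "image" (400x640x3 uint8, red, green, blue), "depth" (400x640 float32, m along the optical axis (not along the pixel's ray), 0 where there is no reading), "fovy" (degrees; the focal length in pixels is half the picture's height over the tangent of half this angle, whatever the lens; pixels are square), "cx", "cy" (the principal point, pixels), "world_from_camera" (4x4, takes a point from camera to world coordinates); the wrist camera has in their place "hand_eye" (4x4, takes a point from camera to tool coordinates, whose origin is the TCP and whose axes are the flange's). Camera axes: x right, y up, looking along -z (the intrinsics and any distortion apply to the point x, -y, -z); pixel columns grow to the right and rows downward; lengths in m; the calibration is good to about 2 mm. The wrist camera is an equidistant fisheye: a pixel r from the principal point sees the ray r / f radians off the axis. A picture is of the moment at which its call begins: read the wrist's pose just before it.
- finish_job(): hands the job in, once; it reports no verdict.
Trained networks look in a picture, given as the dict that the camera call returned (one of the last four; its "shot" number tells which), for a name from the list of things; names that differ only in an ending like _2 or _b are one class to them, and where a whole thing is asked for, a point or a joint stands for the part that bears it (a point fixed in the world has none). Each returns a list of dicts, best first, with "conf" (0 to 1); they miss things now and then, are a little off and sometimes report something else, mostly with a low value. They report only what shows in the picture. A call takes as long as a camera call. They do not tell look-alikes from the thing itself.
- spot_in(target, picture): "bbox" ([centre column, centre row, width, height] in pixels, round what is visible of it).
- landmark_of(target, picture): "at" ([column, row] in pixels: a listed point, or the origin of a listed thing).
The state is a dict: "time": time; "q": joint angles; "joint_vel": joint speeds; "joint_torque": joint torques, N m; "tool_pos": TCP position; "tcp_rot": TCP orientation; "wrist_force": force on the tool from outside, world axes, zero at the start; "torque": the same for the moment, N m; "width": opening from 0.0 (shut) to 1.0 (fully open).
Only numpy, scipy, OpenCV 4.12 (cv2) and the standard library are available. Lean on these libraries where they do the work, as an engineer would, in place of code of your own. Each camera call takes 0.05 s, during which the arm holds its last target.

### The job

Hook every hanger arm standing on the bench into the slotted rack, each in a column of its own, any column: press its two tabs into the slots until the back is flush, then down until it is fully seated. When all the arms hang, press the ejector's slide fully home to push the wooden wheel out, and put the wheel over the peg of any hanging arm, flat on the arm, leaving the slide sprung back. Leave the other things on the bench alone.

Things in the scene. Friction and masses are not known exactly. Their poses are not given: they have to be found in the camera images.
- rack: grey slotted steel panel 355 mm wide, 206 mm high, 4 mm thick, on a wooden foot; fixed. Origin on the front face (towards the robot), half-way along, at bench level; x points square into the panel, z up. Four columns 95 mm apart, each of two slots one above the other, 15 mm wide, 28 mm high, bottom edges 122 and 168 mm above the bench. Open behind
- slot1 (a point): first column: middle of the lower slot's bottom edge on the front face; axes as the rack's. An arm goes in with its necks' undersides 16 mm above the slots' bottom edges until its back is flush, then down 16 mm till the necks rest on those edges: its grip point is then 37 mm before the face and 166 mm above the bench
- slot2 (a point): second column, likewise. There is a little play: a seated arm hangs about 2 degrees nose-down, its grip point about 2 mm forward and 2 mm lower than that
- slot3 (a point): third column, likewise
- slot4 (a point): fourth column, likewise
- arm1 (a point): steel hanger arm standing on its flange (3 or 4 alike). Point: grip point in its upright web, 66 mm above the flange's underside. x: along the arm to the hook end, z up. Web 10 mm thick in y, x -20 to +31 from the point, top edge 18 mm above it. Wooden flange 110 x 46 x 13 mm, x -73 to +37. About 0.3 kg
- arm2 (a point): second hanger arm, as arm1. Hook end of every arm: at x +37 from the grip point a flat back face 30 mm wide, and on it two hook tabs, one above the other, 8 mm wide: a neck 8 mm high, 7.5 mm long, then a hook 6 mm thick, 20 mm high, reaching 12 mm below the neck. Necks' undersides at z -44 and +2 mm from the point
- arm3 (a point): third hanger arm, as arm1: its grip point
- arm4 (a point): fourth hanger arm, as arm1: its grip point
- peg1 (a point): foot of the peg of arm1, on the flange's upper face, 54 mm before the grip point in x and 53 mm below it; the peg is 10 mm thick, 36 mm high
- peg2 (a point): foot of the peg of arm2, on the flange's upper face, 54 mm before the grip point in x and 53 mm below it; the peg is 10 mm thick, 36 mm high
- peg3 (a point): foot of the peg of arm3, on the flange's upper face, 54 mm before the grip point in x and 53 mm below it; the peg is 10 mm thick, 36 mm high
- peg4 (a point): foot of the peg of arm4, on the flange's upper face, 54 mm before the grip point in x and 53 mm below it; the peg is 10 mm thick, 36 mm high
- ejector: dark wooden wheel ejector 200 mm long, fixed. Origin at bench level under the held wheel; x: direction in which the slide pushes. Deck 22 mm high. Side walls with inward lips (x -34 to +16 mm, y to +-40, top 48.5 mm) hold the wheel down. It comes out on a tongue 40 mm wide with an 8 mm high stop at its end (x 94 mm): centre then at x 54 mm or a little more, free above and at the sides
- slide (a joint): the ejector's spring slide: 0 at rest, 0.055 m pushed fully home; it takes about 1 N at first, 7 N fully home, and springs back by itself
- push (a point): middle of the rear face of the slide's upright black thumb post (26 mm wide, 16 mm thick, top 15 mm above this point), 80 mm above the bench, 70 mm behind the ejector's origin at rest; pushed towards the ejector's +x
- wheel_mid (a point): centre of the wooden wheel: 60 mm across, 20 mm thick, lying flat, with a 22 mm hole through the middle; about 45 g
- glue: bottle 52 mm across, 150 mm high; to be left alone
- tin: open tin 80 mm across, 100 mm high; to be left alone
- tape: cardboard tape core 90 mm across, 22 mm high; to be left alone
- driver: screwdriver lying down; to be left alone
- offcut: wood offcut 90 x 45 x 20 mm; to be left alone
- brush: brush lying down; to be left alone
- jar: jar 60 mm across, 70 mm high; to be left alone
There are look-alikes about, which are no part of the job. What is shaped like the ejector but white is not meant.

How it is judged:
By the outcome, as a careful person would: the job done as asked, in the order asked, and still so for the second after the job is handed in, with the robot touching nothing.
Of hanger1, hanger2, hanger3, hanger4 only 3 to 4 are there at a start; the rules pass over those that are not, and their reading is None.
At some moment in a run one of hanger1, hanger2, hanger3, hanger4, wheel may be knocked a few centimetres aside while the robot is not near it.
Once in a run the grip may slacken for a moment while it holds something.
It also fails if it takes over 210 s, if anything falls off the work surface, if the arm or the gripper's body presses on something with over 40 N, if the wrist force passes 120 N, or if a joint passes its speed limit or range.

## Working session

There is one attempt and no reset: what is moved stays moved. The work goes in short steps, Python scripts to look and compute and a tool call to move; the robot and the scene stay as the last step left them, time stands still between calls to the robot, and variables do not carry over. Pictures are saved under pics/ and viewed, and the job is handed in when it is done.

Besides the shell and the picture viewer there is one more tool, called after "Request:" in YAML: its name, and indented under it one key for each argument. play_rows: Moves the arm, as the interface text tells. Its arguments: {"type":"object","properties":{"slide":{"type":"array"},"delta_rot":{"type":"array"},"hand":{"type":"number"},"force":{"type":"number"}},"required":["slide","delta_rot"]}

```bash
ls; mkdir -p pics; cat > h.py <<'E'
from workcell import *
import numpy as np, cv2
from scipy.spatial.transform import Rotation as R
def save(p,n,crop=None,scale=1):
    im=p["image"][:,:,::-1].copy()
    if crop: im=im[crop[1]:crop[3],crop[0]:crop[2]]
    if scale!=1: im=cv2.resize(im,None,fx=scale,fy=scale,interpolation=cv2.INTER_CUBIC)
    cv2.imwrite("pics/"+n+".png",im)
def foc(p): return 200/np.tan(np.radians(p["fovy"])/2)
def T_of(s):
    T=np.eye(4);T[:3,:3]=R.from_rotvec(s["tcp_rot"]).as_matrix();T[:3,3]=s["tool_pos"];return T
def ray(p,u,v,s=None):
    f=foc(p);x=(u-p["cx"]);y=(v-p["cy"])
    if "hand_eye" in p:
        r=np.hypot(x,y);th=r/f;k=np.sin(th)/max(r,1e-9)
        d=np.array([x*k,-y*k,-np.cos(th)]);T=T_of(s)@p["hand_eye"]
    else:
        d=np.array([x/f,-y/f,-1.]);T=p["world_from_camera"]
    return T[:3,3],T[:3,:3]@d
def at_z(p,u,v,z,s=None):
    o,d=ray(p,u,v,s);return o+d*(z-o[2])/d[2]
def cloud(p,s=None):
    f=foc(p);v,u=np.mgrid[0:400,0:640];x=u-p["cx"];y=v-p["cy"];D=p["depth"]
    if "hand_eye" in p:
        r=np.hypot(x,y)+1e-9;th=r/f;t=np.tan(np.minimum(th,1.5))/r
        P=np.stack([x*t*D,-y*t*D,-D],-1);T=T_of(s)@p["hand_eye"]
    else:
        P=np.stack([x/f*D,-y/f*D,-D],-1);T=p["world_from_camera"]
    return P@T[:3,:3].T+T[:3,3]
def proj(p,X,s=None):
    f=foc(p);T=(T_of(s)@p["hand_eye"]) if "hand_eye" in p else p["world_from_camera"]
    c=np.linalg.inv(T)@np.append(X,1.);a,b,d=c[0],-c[1],-c[2]
    if "hand_eye" in p:
        r=np.hypot(a,b);th=np.arctan2(r,d);return np.array([p["cx"]+f*th*a/r,p["cy"]+f*th*b/r])
    return np.array([p["cx"]+f*a/d,p["cy"]+f*b/d])
E
python3 - <<'E'
from h import *
s=read_state();print(s)
for n in("scene","top","wrist"):
    p=read_camera(n);save(p,n+"0")
    print(n,p["fovy"],p["cx"],p["cy"],p.get("world_from_camera",p.get("hand_eye")).round(3).tolist(),[k for k in p])
E
```

```text
pics
{'time': 0.0, 'q': array([ 1.10611809e+00,  2.64741674e-01,  1.60534323e+00,  5.97252513e-07,
        1.27367649e+00, -3.69027924e-02]), 'joint_vel': array([-0.00087148,  0.00058028,  0.00049471,  0.00030413,  0.00012869,
       -0.00020023]), 'joint_torque': array([-1.03250924e-03, -5.15089095e+01, -3.67327666e+01, -2.37095774e-04,
        1.26278854e-02, -4.39969222e-05]), 'tool_pos': array([0.27971634, 0.61355824, 0.23798634]), 'tcp_rot': array([-0.66672197, -3.06947723,  0.00329929]), 'wrist_force': array([ 0.31233426,  0.11485342, -0.59586171]), 'torque': array([ 0.02710288,  0.01447262, -0.00118779]), 'width': 0.995218887671816}
scene 44.27480125314406 313.5815498330542 205.38606855393462 [[0.887, -0.285, 0.363, 1.056], [0.461, 0.549, -0.697, -1.046], [-0.0, 0.786, 0.619, 1.047], [0.0, 0.0, 0.0, 1.0]] ['image', 'depth', 'fovy', 'cx', 'cy', 'world_from_camera', 'shot']
top 55.174984582054336 314.7674516669039 200.62930399507403 [[-0.001, 0.995, -0.104, 0.346], [-1.0, -0.002, -0.01, 0.006], [-0.01, 0.104, 0.995, 1.236], [0.0, 0.0, 0.0, 1.0]] ['image', 'depth', 'fovy', 'cx', 'cy', 'world_from_camera', 'shot']
wrist 65.70646984690485 323.34060656968074 197.26075154211978 [[0.0, 0.951, 0.308, 0.079], [1.0, -0.0, 0.001, 0.0], [0.001, 0.308, -0.951, -0.134], [0.0, 0.0, 0.0, 1.0]] ['image', 'depth', 'fovy', 'cx', 'cy', 'hand_eye', 'shot']
```

View pics/scene0.png

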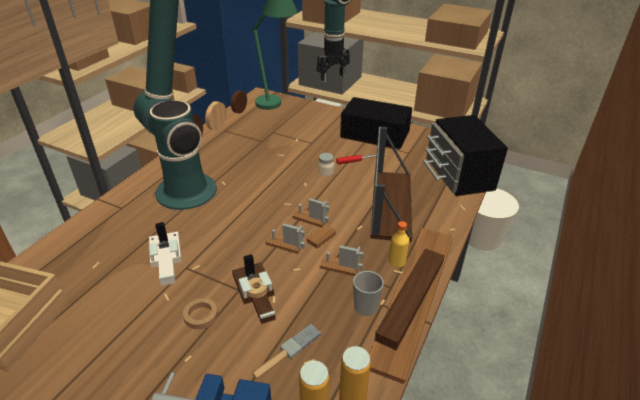

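View pics/top0.png

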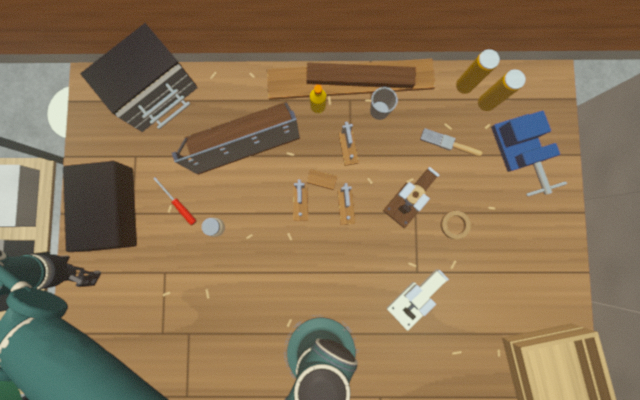

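View pics/wrist0.png

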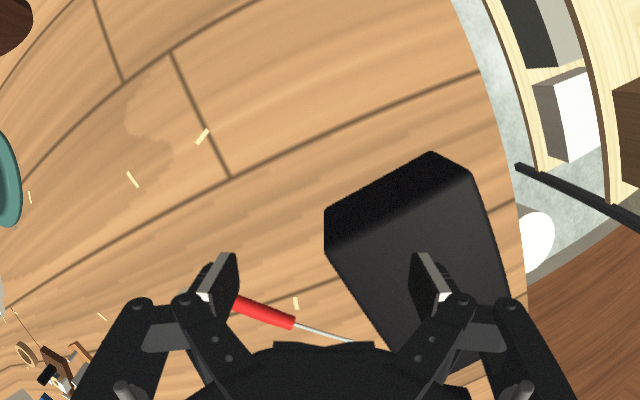

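```bash
python3 - <<'E'
from h import *
for n in("top","scene"):
    p=read_camera(n);C=cloud(p)
    for t in ["rack","slot1","slot2","slot3","slot4","arm1","peg1","ejector","push","wheel_mid","glue","tin","jar","offcut","driver"]:
        for d in landmark_of(t,p)[:5]:
            u,v=d["at"]; print(n,t,round(d["conf"],2),np.round(d["at"],1),C[int(round(v)),int(round(u))].round(3))
    save(p,n+"z",(180,60,460,260) if n=="top" else (230,100,440,330),2.8 if n=="top" else 2.6)
E
```

```text
top rack 0.84 [249.2 155.9] [0.622 0.233 0.003]
top rack 0.61 [196.2 160.7] [0.576 0.36  0.148]
top slot1 0.72 [223.3 150.3] [0.605 0.28  0.159]
top slot1 0.7 [195.9 162.1] [0.6   0.403 0.017]
top slot1 0.58 [285.5 130.5] [0.704 0.111 0.02 ]
top slot1 0.48 [178.2 197. ] [0.487 0.462 0.003]
top slot2 0.72 [223.3 150.3] [0.605 0.28  0.159]
top slot2 0.7 [195.9 162.1] [0.6   0.403 0.017]
top slot2 0.58 [285.5 130.5] [0.704 0.111 0.02 ]
top slot2 0.48 [178.2 197. ] [0.487 0.462 0.003]
top slot3 0.72 [223.3 150.3] [0.605 0.28  0.159]
top slot3 0.7 [195.9 162.1] [0.6   0.403 0.017]
top slot3 0.58 [285.5 130.5] [0.704 0.111 0.02 ]
top slot3 0.48 [178.2 197. ] [0.487 0.462 0.003]
top slot4 0.72 [223.3 150.3] [0.605 0.28  0.159]
top slot4 0.7 [195.9 162.1] [0.6   0.403 0.017]
top slot4 0.58 [285.5 130.5] [0.704 0.111 0.02 ]
top slot4 0.48 [178.2 197. ] [0.487 0.462 0.003]
top arm1 0.93 [347.6 200. ] [ 0.468 -0.084  0.085]
top arm1 0.68 [348.3 136.7] [ 0.663 -0.085  0.085]
top peg1 0.79 [348.9 161.6] [ 0.598 -0.093  0.019]
top peg1 0.66 [348.3 216.9] [ 0.419 -0.086  0.049]
top peg1 0.62 [298.3
[... 2406 characters left out ...]
e push 0.55 [161.9 223. ] [ 0.135 -0.258  0.095]
scene wheel_mid 0.72 [401.4 262.8] [ 0.809 -0.014  0.02 ]
scene wheel_mid 0.61 [256.8 287. ] [ 0.485 -0.29   0.022]
scene wheel_mid 0.53 [380.4 150.9] [0.574 0.395 0.112]
scene glue 0.8 [396.2 261.4] [ 0.795 -0.02   0.027]
scene glue 0.26 [362.  161.9] [ 0.484  0.461 -0.   ]
scene tin 0.62 [365.6 305. ] [ 0.785 -0.228  0.044]
scene jar 0.85 [329.3 177.9] [0.419 0.303 0.001]
scene offcut 0.67 [323.4 233.5] [ 0.548 -0.004  0.02 ]
scene offcut 0.58 [376.1 149.7] [ 0.499  0.569 -0.001]
scene offcut 0.36 [288.1 354.5] [ 0.669 -0.438  0.019]
scene driver 0.52 [372.3 181.3] [ 0.566  0.362 -0.001]
scene driver 0.46 [359.7 161.4] [ 0.474  0.465 -0.001]
```

View pics/topz.png

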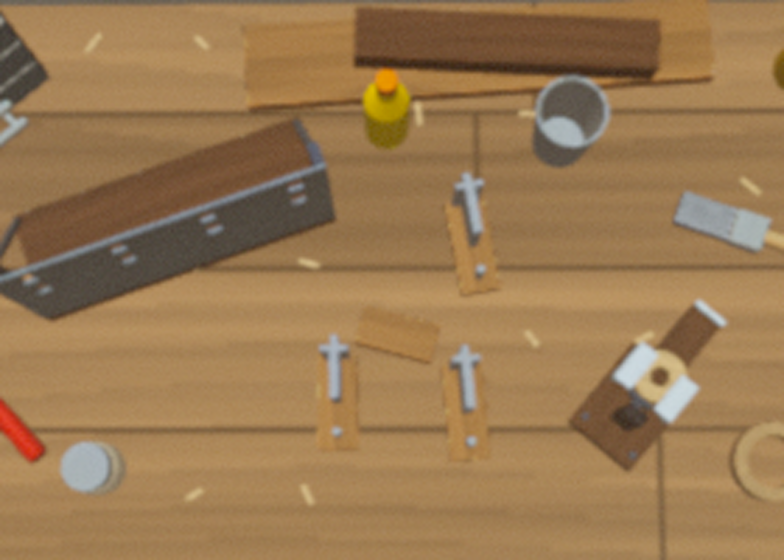

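View pics/scenez.png

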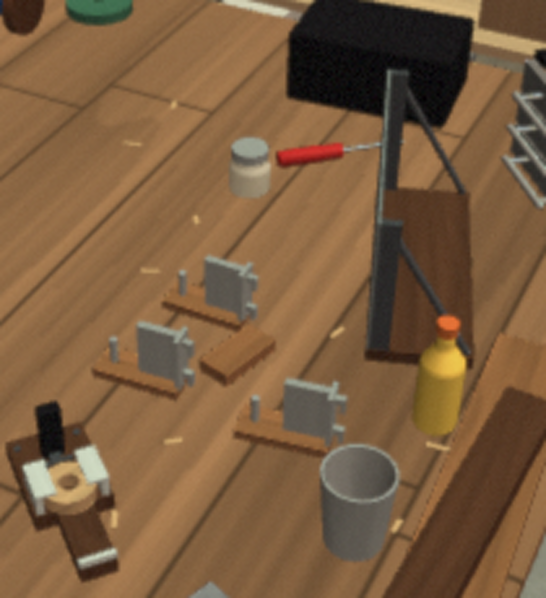

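```bash
cat > fit.py <<'E'
from h import *
E
python3 - <<'E'
from h import *
from scipy.optimize import least_squares
for n in("top","scene"):
    p=read_camera(n);C=cloud(p).reshape(-1,3)
    # rack face
    m=(C[:,2]>0.03)&(C[:,2]<0.2)&(C[:,0]>.5)&(C[:,0]<.75)&(C[:,1]>.05)&(C[:,1]<.45)
    Q=C[m]
    best=None;rng=np.random.default_rng(0)
    for _ in range(500):
        a,b=Q[rng.choice(len(Q),2,replace=False)]
        d=b-a;nv=np.array([-d[1],d[0]]);L=np.linalg.norm(nv)
        if L<.1: continue
        nv/=L;e=np.abs((Q[:,:2]-a[:2])@nv);k=(e<.004).sum()
        if best is None or k>best[0]: best=(k,e<.004)
    I=Q[best[1]];c=I.mean(0);u,sv,vt=np.linalg.svd(I[:,:2]-c[:2],full_matrices=False)
    print(n,"rack",len(Q),best[0],c,"dir",vt[0],"yaw of normal",np.degrees(np.arctan2(-vt[0][0],vt[0][1]))%180, "t range",np.percentile((I[:,:2]-c[:2])@vt[0],[.2,1,99,99.8]),"z",I[:,2].min(),I[:,2].max(),"resid",sv[1]/np.sqrt(len(I)))
    # arms web top
    for g in [(0.48,0.06),(0.47,-0.084),(0.665,-0.085)]:
        m=(C[:,2]>0.07)&(C[:,2]<0.1)&(np.hypot(C[:,0]-g[0],C[:,1]-g[1])<.06)
        Q=C[m];print(n,g,len(Q),Q.mean(0).round(4),"z",np.percentile(Q[:,2],[10,50,90]).round(4))
        rect=cv2.minAreaRect((Q[:,:2]*1000).astype(np.float32));print(rect)
E
```

```text
top rack 2083 1914 [0.62111841 0.23545916 0.11952971] dir [-0.33685148  0.94155779] yaw of normal 19.68516497278803 t range [-0.17747314 -0.1746004   0.17317324  0.17599696] z 0.030018615424810546 0.1999438614274489 resid 0.000748235596636142
top (0.48, 0.06) 97 [0.4999 0.0662 0.0838] z [0.0786 0.0848 0.0873]
((498.6526794433594, 69.6463394165039), (27.567411422729492, 64.8993148803711), 80.22542572021484)
top (0.47, -0.084) 97 [ 0.4882 -0.078   0.0832] z [0.0758 0.0843 0.0873]
((487.2725524902344, -75.1997299194336), (27.599353790283203, 67.97368621826172), 85.95732116699219)
top (0.665, -0.085) 107 [ 0.6809 -0.0847  0.0825] z [0.0738 0.0837 0.0878]
((679.6159057617188, -81.65440368652344), (68.68780517578125, 27.940757751464844), 0.08343096822500229)
scene rack 1049 380 [0.66416188 0.069474   0.11005229] dir [-0.99795238 -0.06396134] yaw of normal 93.66721817976082 t range [-0.04762889 -0.04389165  0.16342642  0.16368874] z 0.030482284089700995 0.19964546848321774 resid 0.0021553888060728134
scene (0.48, 0.06) 113 [0.4986 0.0611 0.0786] z [0.0715 0.0796 0.0847]
((497.7590637207031, 68.15940856933594), (34.60719299316406, 69.42656707763672), 76.42345428466797)
scene (0.47, -0.084) 127 [ 0.4864 -0.0838  0.0789] z [0.0727 0.0793 0.0844]
((485.31683349609375, -79.59483337402344), (30.560697555541992, 69.84334564208984), 81.94635772705078)
scene (0.665, -0.085) 143 [ 0.6787 -0.0907  0.0789] z [0.0725 0.0796 0.0845]
((677.7645263671875, -85.3886489868164), (69.48863983154297, 32.1287727355957), 0.5904345512390137)
```

```bash
cat >> h.py <<'E'
def rel(pos,yaw_deg,s=None,tilt=None):
    """slide (cm) & rotvec for TCP world pos with tool pointing down, tool x at yaw"""
    s=s or read_state();T=T_of(s)
    a=np.radians(yaw_deg);x=np.array([np.cos(a),np.sin(a),0]);z=np.array([0,0,-1.]);y=np.cross(z,x)
    Rg=np.stack([x,y,z],1)
    if tilt is not None: Rg=R.from_rotvec(tilt).as_matrix()@Rg
    sl=T[:3,:3].T@(np.array(pos)-T[:3,3])*100
    dr=R.from_matrix(T[:3,:3].T@Rg).as_rotvec()
    return sl.round(2).tolist(),dr.round(4).tolist()
def st():
    s=read_state();Rm=R.from_rotvec(s["tcp_rot"]).as_matrix()
    print("t",round(s["time"],2),"pos",s["tool_pos"].round(4),"toolx yaw",round(np.degrees(np.arctan2(Rm[1,0],Rm[0,0])),2),"z",Rm[:,2].round(3),"F",s["wrist_force"].round(1),"w",round(s["width"],3),"q",s["q"].round(2));return s
E
python3 - <<'E'
from h import *
st();print(rel([.46,.18,.32],200))
E
```

```text
t 1.85 pos [0.28   0.6142 0.2393] toolx yaw 155.49 z [ 0.  0. -1.] F [ 0.3 -0.7 -0.4] w 1.002 q [ 1.11  0.26  1.6   0.    1.27 -0.04]
([-34.39, -32.04, -8.07], [0.0001, 0.0, -0.7769])
```

Request:
play_rows:
  slide:
    - [-34.4,-32.0,-8.1]
    - [-34.4,-32.0,-8.1]
    - [-34.4,-32.0,-8.1]
    - [-34.4,-32.0,-8.1]
    - [-34.4,-32.0,-8.1]
    - [-34.4,-32.0,-8.1]
    - [-34.4,-32.0,-8.1]
    - [-34.4,-32.0,-8.1]
    - [-34.4,-32.0,-8.1]
    - [-34.4,-32.0,-8.1]
    - [-34.4,-32.0,-8.1]
    - [-34.4,-32.0,-8.1]
  delta_rot:
    - [0,0,-0.777]
    - [0,0,-0.777]
    - [0,0,-0.777]
    - [0,0,-0.777]
    - [0,0,-0.777]
    - [0,0,-0.777]
    - [0,0,-0.777]
    - [0,0,-0.777]
    - [0,0,-0.777]
    - [0,0,-0.777]
    - [0,0,-0.777]
    - [0,0,-0.777]
  hand: 1

```text
time: 2.85
tool_pos: [0.4616, 0.1768, 0.3217]
tcp_rot: [-0.542, 3.092, -0.002]
wrist_force: [-0.3, 0.1, 0.0]
width: 1.001
```

```bash
python3 - <<'E'
from h import *
s=st();p=read_camera("wrist");save(p,"w1");np.savez("w1.npz",d=p["depth"])
C=cloud(p,s)
Q=C.reshape(-1,3)
ok=(p["depth"].reshape(-1)>0)
m=ok&(Q[:,2]>0.03)&(Q[:,2]<0.2)&(Q[:,0]>.5)&(Q[:,0]<.75)&(Q[:,1]>.0)&(Q[:,1]<.45)
n=np.array([.9416,.3369]);t=np.array([-.3369,.9416]);o=np.array([.6214,.2348])
e=(Q[:,:2]-o)@n
mm=m&(abs(e)<.01);I=Q[mm];c=I.mean(0);u,sv,vt=np.linalg.svd(I[:,:2]-c[:2],full_matrices=False)
print(len(I),"mean off",np.median(e[mm]),"yaw",np.degrees(np.arctan2(-vt[0][0],vt[0][1]))%180,"t",np.percentile((I[:,:2]-o)@t,[.2,1,99,99.8]),"zmax",I[:,2].max())
for k in(-142.5,-47.5,47.5,142.5):
  for z in(.122,.168):
    X=np.r_[o+k/1000*t,z];print(k,z,proj(p,X,s).round(1))
for d in landmark_of("slot1",p)+landmark_of("rack",p): print(d)
E
```

```text
t 2.85 pos [0.4616 0.1768 0.3217] toolx yaw -160.12 z [ 0.003 -0.001 -1.   ] F [-0.3  0.1  0. ] w 1.001 q [ 0.32 -0.13  1.87 -0.    1.4  -1.6 ]
12708 mean off -0.0012061256060860752 yaw 19.63184322723735 t [-0.13087709 -0.12023944  0.11982793  0.13089486] zmax 0.1999971246418621
-142.5 0.122 [219.5 294.4]
-142.5 0.168 [209.5 315.1]
-47.5 0.122 [287.6 298. ]
-47.5 0.168 [283.8 320.2]
47.5 0.122 [359.2 298.3]
47.5 0.168 [362.8 320.5]
142.5 0.122 [427.3 295.2]
142.5 0.168 [437.1 316. ]
{'at': [287.2, 292.7], 'conf': 0.69}
{'at': [360.2, 297.8], 'conf': 0.66}
{'at': [97.6, 243.7], 'conf': 0.39}
{'at': [328.3, 252.3], 'conf': 0.65}
```

View pics/w1.png

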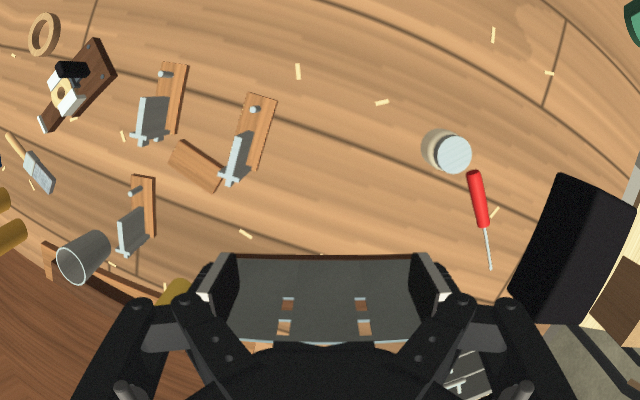

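```bash
python3 - <<'E'
from h import *
st();print(rel([.50,.0,.28],184))
E
```

```text
t 3.0 pos [0.4611 0.1789 0.321 ] toolx yaw -160.21 z [ 0.001  0.001 -1.   ] F [-0.3  0.8 -1. ] w 1.001 q [ 0.32 -0.13  1.87  0.    1.4  -1.6 ]
([2.4, -18.15, 4.1], [0.0003, 0.0015, 0.2756])
```

Request:
play_rows:
  slide:
    - [2.4,-18.1,4.1]
    - [2.4,-18.1,4.1]
    - [2.4,-18.1,4.1]
    - [2.4,-18.1,4.1]
    - [2.4,-18.1,4.1]
    - [2.4,-18.1,4.1]
    - [2.4,-18.1,4.1]
  delta_rot:
    - [0,0,0.276]
    - [0,0,0.276]
    - [0,0,0.276]
    - [0,0,0.276]
    - [0,0,0.276]
    - [0,0,0.276]
    - [0,0,0.276]

```text
time: 3.58
tool_pos: [0.4994, 0.0008, 0.2791]
tcp_rot: [0.107, -3.139, -0.003]
wrist_force: [0.3, -0.9, -0.0]
width: 0.997
```

```bash
python3 - <<'E'
from h import *
s=st();p=read_camera("wrist");save(p,"w2")
C=cloud(p,s)
np.savez("w2.npz",C=C,d=p["depth"])
for t in("arm1","peg1"):
  for d in landmark_of(t,p): print(t,d, at_z(p,*d["at"],.066 if t=="arm1" else .013,s).round(4), C[int(d["at"][1]),int(d["at"][0])].round(3))
E
```

```text
t 3.58 pos [0.4994 0.0008 0.2791] toolx yaw -176.1 z [-0.     0.002 -1.   ] F [ 0.3 -0.9 -0. ] w 0.997 q [-0.05 -0.1   1.92  0.    1.32 -1.69]
arm1 {'at': [249.8, 285.1], 'conf': 0.76} [ 0.6649 -0.0878  0.066 ] [ 0.653 -0.085  0.082]
arm1 {'at': [380.1, 161.3], 'conf': 0.63} [0.4844 0.0662 0.066 ] [0.481 0.063 0.083]
arm1 {'at': [253.7, 141.1], 'conf': 0.57} [ 0.4704 -0.0802  0.066 ] [ 0.468 -0.077  0.084]
peg1 {'at': [262.6, 97.9], 'conf': 0.9} [ 0.4207 -0.082   0.013 ] [ 0.42  -0.081  0.023]
peg1 {'at': [374.5, 111.6], 'conf': 0.73} [0.4292 0.0629 0.013 ] [0.428 0.06  0.024]
peg1 {'at': [249.8, 230.5], 'conf': 0.7} [ 0.6068 -0.0972  0.013 ] [ 0.607 -0.099  0.011]
```

View pics/w2.png

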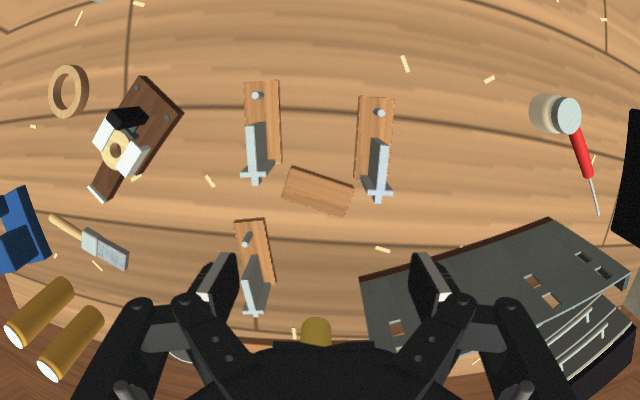

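```bash
cat > armfit.py <<'E'
from h import *
def armfit(C,g,yaw,dz=0.,v=True):
    Q=C.reshape(-1,3);Q=Q[np.isfinite(Q).all(1)]
    g=np.array(g,float);a=np.radians(yaw)
    for it in range(6):
        x=np.array([np.cos(a),np.sin(a)]);y=np.array([-x[1],x[0]])
        D=Q[:,:2]-g;X=D@x;Y=D@y;Z=Q[:,2]-dz
        m=(X>-17)&(X<.027)&(X>-.017)&(abs(Y)<.010)&(Z>.0805)&(Z<.09)
        # centerline: mid of y per x-bin
        xs,ys=[],[]
        for b in np.arange(-.016,.026,.004):
            k=m&(X>=b)&(X<b+.004)
            if k.sum()>4: xs.append(b+.002);ys.append((np.percentile(Y[k],4)+np.percentile(Y[k],96))/2)
        c=np.polyfit(xs,ys,1)
        m2=(abs(Y)<.004)&(Z>.0805)&(Z<.09)&(X>-.04)&(X<.06)
        back=np.percentile(X[m2],2) if m2.sum() else np.nan
        # peg top
        kp=(Z>.040)&(Z<.053)&(np.hypot(X+.054,Y)<.012)
        peg=(np.median(X[kp]),np.median(Y[kp]),kp.sum()) if kp.sum()>3 else None
        g=g+y*c[1]; a+=np.arctan(c[0])
        sh=(back+.020) ; g=g+x*np.clip(sh,-.02,.02)
    if v: print("grip",g.round(4),"yaw",np.degrees(a).round(2),"n",m.sum(),"front",np.percentile(X[m2],98).round(4),"back",back.round(4),"peg(-54,0)",peg,"ztop",np.median(Z[m]).round(4))
    return g,np.degrees(a)
E
python3 - <<'E'
from armfit import *
C=np.load("w2.npz")["C"]
for g,y in(((.483,.063),0),((.469,-.078),5),((.662,-.087),9)): armfit(C,g,y)
E
```

```text
grip [0.4835 0.0656] yaw 1.48 n 386 front 0.0341 back -0.02 peg(-54,0) (np.float64(-0.05489183595250889), np.float64(-0.000461872014996115), np.int64(60)) ztop 0.0835
grip [ 0.4715 -0.08  ] yaw 4.48 n 383 front 0.0346 back -0.02 peg(-54,0) (np.float64(-0.05418044931083749), np.float64(-4.004873979987539e-05), np.int64(59)) ztop 0.0834
grip [ 0.6645 -0.088 ] yaw 9.88 n 209 front 0.0349 back -0.02 peg(-54,0) (np.float64(-0.054487356295047466), np.float64(0.0006828126395287929), np.int64(49)) ztop 0.0833
```

```bash
python3 - <<'E'
from h import *
s=st();print(rel([.4835,.0656,.13],181.5,s));print(rel([.4835,.0656,.058],181.5,s))
E
```

```text
t 3.73 pos [0.4998 0.0021 0.2802] toolx yaw -175.91 z [ 0.002  0.001 -1.   ] F [-0.2 -0.4 -0.2] w 1.0 q [-0.05 -0.1   1.92  0.    1.32 -1.69]
([1.2, 6.43, 15.03], [0.0013, 0.0017, 0.0451])
([1.21, 6.42, 22.23], [0.0013, 0.0017, 0.0451])
```

Request:
play_rows:
  slide:
    - [1.2,6.4,9]
    - [1.2,6.4,14]
    - [1.2,6.4,15]
    - [1.2,6.4,17]
    - [1.2,6.4,20]
    - [1.2,6.4,22.2]
    - [1.2,6.4,22.2]
    - [1.2,6.4,22.2]
    - [1.2,6.4,22.2]
  delta_rot:
    - [0,0,0.045]
    - [0,0,0.045]
    - [0,0,0.045]
    - [0,0,0.045]
    - [0,0,0.045]
    - [0,0,0.045]
    - [0,0,0.045]
    - [0,0,0.045]
    - [0,0,0.045]

```text
time: 4.48
tool_pos: [0.4853, 0.0664, 0.0603]
tcp_rot: [-0.043, 3.137, 0.003]
wrist_force: [0.4, -0.1, 0.6]
width: 1.002
```

```bash
python3 - <<'E'
from h import *
s=st();print(rel([.4835,.0656,.058],181.5,s));p=read_camera("wrist");save(p,"w3")
E
```

```text
t 4.48 pos [0.4853 0.0664 0.0603] toolx yaw -178.41 z [ 0.005  0.002 -1.   ] F [ 0.4 -0.1  0.6] w 1.002 q [ 0.08  0.1   2.16  0.    0.88 -1.52]
([0.19, -0.07, 0.23], [0.0016, 0.0047, 0.0015])
```

View pics/w3.png

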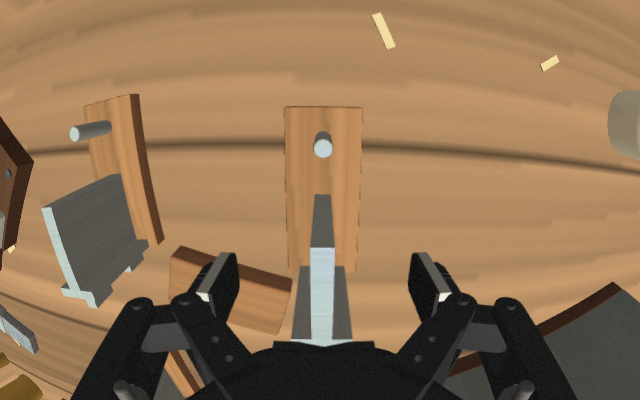

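Request:
play_rows:
  slide:
    - [0.2,0,0.2]
    - [0.2,0,0.2]
    - [0.2,0,0.2]
    - [0.2,0,0.2]
    - [0.2,0,0.2]
    - [0.2,0,0.2]
    - [0.2,0,0.2]
    - [0.2,0,0.2]
    - [0.2,0,0.2]
    - [0.2,0,0.2]
  delta_rot:
    - [0,0,0]
    - [0,0,0]
    - [0,0,0]
    - [0,0,0]
    - [0,0,0]
    - [0,0,0]
    - [0,0,0]
    - [0,0,0]
    - [0,0,0]
    - [0,0,0]
  hand: 0
  force: 70

```text
time: 5.37
tool_pos: [0.4844, 0.0661, 0.0593]
tcp_rot: [-0.043, 3.134, 0.003]
wrist_force: [-0.4, -0.7, 3.8]
width: 0.111
```

```bash
python3 - <<'E'
from h import *
s=st()
E
```

```text
t 5.37 pos [0.4844 0.0661 0.0593] toolx yaw -178.44 z [ 0.007  0.002 -1.   ] F [-0.4 -0.7  3.8] w 0.111 q [ 0.08  0.1   2.16  0.    0.87 -1.52]
```

```bash
cat >> h.py <<'E'
RO=np.array([.6203,.2344]);RN=np.array([.9416,.3369]);RT=np.array([-.3369,.9416]);RY=19.65
def rk(t,d,z): # t lateral, d before face
    return np.r_[RO+RT*t-RN*d,z]
E
python3 - <<'E'
from h import *
s=st();DZ=-.0067;DX=.0009
print(rel([.4844,.0661,.17],181.55,s))
print(rel(rk(.1425,.075-DX,.182+DZ),180+RY,s))
print(rel(rk(.1425,.060-DX,.182+DZ),180+RY,s))
E
```

```text
t 5.37 pos [0.4844 0.0661 0.0593] toolx yaw -178.44 z [ 0.007  0.002 -1.   ] F [-0.4 -0.7  3.8] w 0.111 q [ 0.08  0.1   2.16  0.    0.87 -1.52]
([-0.08, 0.02, -11.07], [0.0016, 0.0069, 0.0001])
([-2.65, 27.71, -11.54], [0.0005, 0.007, -0.3158])
([-4.07, 28.18, -11.53], [0.0005, 0.007, -0.3158])
```

Request:
play_rows:
  slide:
    - [0,0,-4]
    - [0,0,-8]
    - [0,1,-11.5]
    - [-0.5,5,-11.5]
    - [-0.9,9,-11.5]
    - [-1.3,13,-11.5]
    - [-1.7,17,-11.5]
    - [-2.1,21,-11.5]
    - [-2.6,25,-11.5]
    - [-2.6,27.7,-11.5]
    - [-2.6,27.7,-11.5]
    - [-2.6,27.7,-11.5]
  delta_rot:
    - [0,0,0]
    - [0,0,0]
    - [0,0,0]
    - [0,0,-0.06]
    - [0,0,-0.12]
    - [0,0,-0.18]
    - [0,0,-0.25]
    - [0,0,-0.316]
    - [0,0,-0.316]
    - [0,0,-0.316]
    - [0,0,-0.316]
    - [0,0,-0.316]

```text
time: 6.37
tool_pos: [0.5009, 0.3446, 0.1732]
tcp_rot: [-0.54, 3.09, -0.001]
wrist_force: [0.0, -1.0, -2.4]
width: 0.105
```

```bash
python3 - <<'E'
from h import *
s=st();DZ=-.0067;DX=.0009
print(rel(rk(.1425,.060-DX,.182+DZ),180+RY,s))
p=read_camera("wrist");save(p,"w4");C=cloud(p,s)
# held arm relative to tool, from peg
Tt=np.linalg.inv(T_of(s));L=C@Tt[:3,:3].T+Tt[:3,3]
for z in(.122,.168):print(proj(p,rk(.1425,0,z),s).round(1), proj(p,rk(.1425-.0075,0,z),s).round(1),proj(p,rk(.1425+.0075,0,z),s).round(1))
E
```

```text
t 6.37 pos [0.5009 0.3446 0.1732] toolx yaw -160.16 z [ 0.004  0.    -1.   ] F [ 0.  -1.  -2.4] w 0.105 q [ 0.56  0.19  1.82 -0.    1.13 -1.35]
([-1.62, -0.15, -0.21], [-0.0014, 0.0042, 0.0033])
[320.6 315. ] [310.7 315. ] [330.4 315.1]
[319.9 359.1] [308.3 359. ] [331.6 359.1]
```

View pics/w4.png

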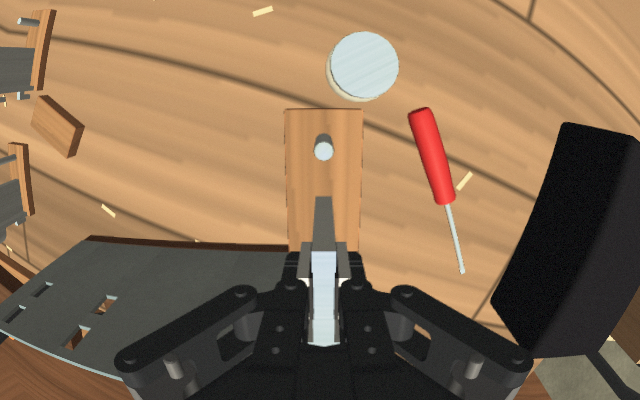

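```bash
python3 - <<'E'
from h import *
s=st();p=read_camera("wrist");Q=cloud(p,s).reshape(-1,3)
D=Q[:,:2]-RO;e=D@RN;t=D@RT
m=(abs(e)<.008)&(Q[:,2]>.06)&(Q[:,2]<.195)&(t<.1)&(t>-.17)
c=np.polyfit(t[m],e[m],1);print(m.sum(),np.median(e[m]),np.degrees(c[0]),c[1], c[0]*.1425+c[1])
c=np.polyfit(Q[m,2],e[m],1);print("lean deg",np.degrees(c[0]))
save(p,"w4z",(0,230,300,360),2.6)
for k in(-.1425,-.0475,.0475):
  for z in(.122,.150,.168,.196):print(k,z,(proj(p,rk(k,0,z),s)-[0,230]).round(1)*2.6)
E
```

```text
t 6.42 pos [0.5009 0.3433 0.1732] toolx yaw -160.25 z [ 0.004 -0.    -1.   ] F [-0.  -0.8 -2.9] w 0.108 q [ 0.56  0.18  1.83 -0.    1.13 -1.35]
14755 0.00011850423873639723 0.003542921578645697 0.00016016390300495478 0.00016897548265789824
lean deg 0.10175544005962738
-0.1425 0.122 [127.92 137.8 ]
-0.1425 0.15 [ 86.06 173.94]
-0.1425 0.168 [ 57.72 198.9 ]
-0.1425 0.196 [ 12.22 240.76]
-0.0475 0.122 [291.2 172.9]
-0.0475 0.15 [249.34 219.7 ]
-0.0475 0.168 [220.48 252.72]
-0.0475 0.196 [172.64 308.88]
0.0475 0.122 [529.62 206.44]
0.0475 0.15 [499.72 265.46]
0.0475 0.168 [478.14 308.62]
0.0475 0.196 [441.22 384.8 ]
```

View pics/w4z.png

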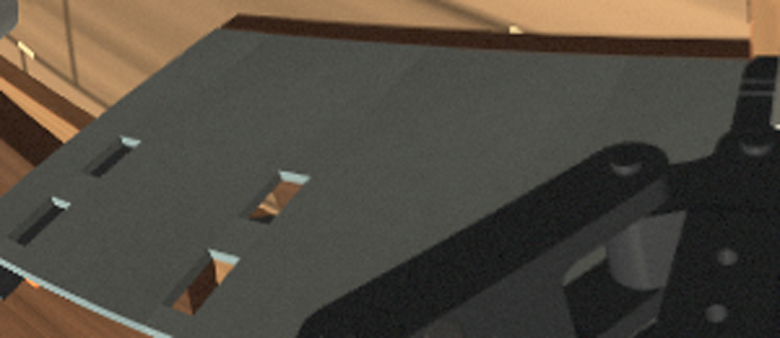

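```bash
python3 - <<'E'
from h import *
s=st();DZ=-.0067;DX=.0009
for d in(.055,.045,.040,.0365):print(d,rel(rk(.1425,d-DX,.182+DZ),180+RY,s))
E
```

```text
t 6.47 pos [0.5011 0.3425 0.1734] toolx yaw -160.32 z [ 0.004 -0.    -1.   ] F [-0.3  0.8 -2.7] w 0.106 q [ 0.56  0.18  1.83 -0.    1.13 -1.35]
0.055 ([-2.17, 0.06, -0.18], [-0.0017, 0.0041, 0.0006])
0.045 ([-3.17, 0.06, -0.18], [-0.0017, 0.0041, 0.0006])
0.04 ([-3.67, 0.06, -0.18], [-0.0017, 0.0041, 0.0006])
0.0365 ([-4.02, 0.06, -0.18], [-0.0017, 0.0041, 0.0006])
```

Request:
play_rows:
  slide:
    - [-0.5,0.1,-0.2]
    - [-1.2,0.1,-0.2]
    - [-1.9,0.1,-0.2]
    - [-2.6,0.1,-0.2]
    - [-3.1,0.1,-0.2]
    - [-3.4,0.1,-0.2]
    - [-3.5,0.1,-0.2]
  delta_rot:
    - [0,0.004,0]
    - [0,0.004,0]
    - [0,0.004,0]
    - [0,0.004,0]
    - [0,0.004,0]
    - [0,0.004,0]
    - [0,0.004,0]

```text
time: 7.05
tool_pos: [0.5346, 0.3553, 0.1755]
tcp_rot: [-0.536, 3.095, -0.003]
wrist_force: [-0.8, -0.5, -3.3]
width: 0.105
```

```bash
python3 - <<'E'
from h import *
s=st();DZ=-.0067;DX=.0009
for d in(.040,.036):print(d,rel(rk(.1425,d-DX,.182+DZ),180+RY,s))
print("d",-(s["tool_pos"][:2]-RO)@RN+DX)
p=read_camera("wrist");save(p,"w5")
p=read_camera("scene");save(p,"s5",(300,100,480,260),3)
E
```

```text
t 7.05 pos [0.5346 0.3553 0.1755] toolx yaw -160.35 z [ 0.001 -0.002 -1.   ] F [-0.8 -0.5 -3.3] w 0.105 q [ 0.55  0.25  1.74 -0.    1.15 -1.36]
0.04 ([-0.09, -0.02, 0.02], [-0.0017, 0.0004, 0.0])
0.036 ([-0.49, -0.02, 0.02], [-0.0017, 0.0004, 0.0])
d 0.040859793324272205
```

View pics/w5.png

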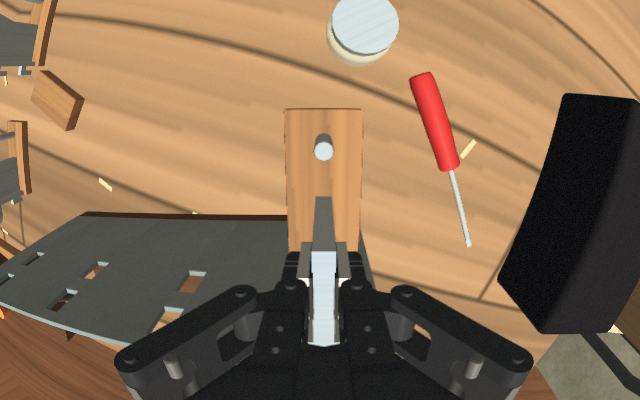

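View pics/s5.png

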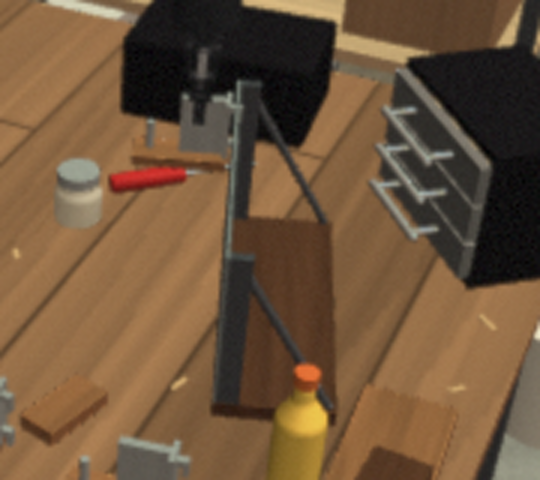

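Request:
play_rows:
  slide:
    - [-0.2,0,0]
    - [-0.4,0,0]
    - [-0.5,0,0]
    - [-0.5,0,0]
  delta_rot:
    - [0,0,0]
    - [0,0,0]
    - [0,0,0]
    - [0,0,0]

```text
time: 7.48
tool_pos: [0.5385, 0.357, 0.1754]
tcp_rot: [0.537, -3.095, 0.003]
wrist_force: [0.1, 0.5, -3.6]
width: 0.106
```

```bash
python3 - <<'E'
from h import *
s=st();DX=.0009
print("d",-(s["tool_pos"][:2]-RO)@RN+DX,"t",(s["tool_pos"][:2]-RO)@RT, "Fn",s["wrist_force"][:2]@RN)
E
```

```text
t 7.48 pos [0.5385 0.357  0.1754] toolx yaw -160.32 z [ 0.    -0.002 -1.   ] F [ 0.1  0.5 -3.6] w 0.106 q [ 0.55  0.26  1.74 -0.    1.15 -1.37]
d 0.036610811360859016 t 0.14297509251716473 Fn 0.23479050755934713
```

Request:
play_rows:
  slide:
    - [-0.1,0,0]
    - [-0.2,0,0]
    - [-0.3,0,0]
    - [-0.3,0,0]
  delta_rot:
    - [0,0,0]
    - [0,0,0]
    - [0,0,0]
    - [0,0,0]

```text
time: 7.82
tool_pos: [0.5385, 0.357, 0.1749]
tcp_rot: [0.536, -3.089, 0.006]
wrist_force: [-9.5, -3.0, 1.1]
width: 0.106
```

```bash
python3 - <<'E'
from h import *
s=st();DX=.0009
print("d",-(s["tool_pos"][:2]-RO)@RN+DX,"t",(s["tool_pos"][:2]-RO)@RT, "Fn",s["wrist_force"][:2]@RN)
E
```

```text
t 7.82 pos [0.5385 0.357  0.1749] toolx yaw -160.32 z [-0.006 -0.005 -1.   ] F [-9.5 -3.   1.1] w 0.106 q [ 0.55  0.26  1.73 -0.    1.16 -1.37]
d 0.0366537982441915 t 0.14295978391821434 Fn -9.980395987657804
```

Request:
play_rows:
  slide:
    - [-0.05,0,0.4]
    - [-0.05,0,0.8]
    - [-0.05,0,1.2]
    - [-0.05,0,1.5]
    - [-0.05,0,1.6]
    - [-0.05,0,1.6]
  delta_rot:
    - [0,0,0]
    - [0,0,0]
    - [0,0,0]
    - [0,0,0]
    - [0,0,0]
    - [0,0,0]

```text
time: 8.32
tool_pos: [0.5385, 0.3569, 0.1596]
tcp_rot: [0.536, -3.088, 0.006]
wrist_force: [-5.4, -2.0, 3.7]
width: 0.105
```

```bash
python3 - <<'E'
from h import *
s=st();DX=.0009
print("d",-(s["tool_pos"][:2]-RO)@RN+DX,"t",(s["tool_pos"][:2]-RO)@RT, "Fn",s["wrist_force"][:2]@RN)
E
```

```text
t 8.32 pos [0.5385 0.3569 0.1596] toolx yaw -160.31 z [-0.007 -0.005 -1.   ] F [-5.4 -2.   3.7] w 0.105 q [ 0.55  0.27  1.74 -0.    1.13 -1.37]
d 0.036666773332418634 t 0.14293350652476017 Fn -5.7870008511948
```

Request:
play_rows:
  slide:
    - [0,0,0.15]
    - [0,0,0.25]
    - [0,0,0.25]
  delta_rot:
    - [0,0,0]
    - [0,0,0]
    - [0,0,0]

```text
time: 8.57
tool_pos: [0.5385, 0.357, 0.1595]
tcp_rot: [0.536, -3.088, 0.006]
wrist_force: [-8.6, -3.8, 9.0]
width: 0.101
```

```bash
python3 - <<'E'
from h import *
s=st();DX=.0009
print("d",-(s["tool_pos"][:2]-RO)@RN+DX,"t",(s["tool_pos"][:2]-RO)@RT, "Fn",s["wrist_force"][:2]@RN)
p=read_camera("scene");save(p,"s6",(300,100,440,220),4)
E
```

```text
t 8.57 pos [0.5385 0.357  0.1595] toolx yaw -160.31 z [-0.006 -0.005 -1.   ] F [-8.6 -3.8  9. ] w 0.101 q [ 0.55  0.27  1.74 -0.    1.13 -1.37]
d 0.036639043685969194 t 0.1429911531682867 Fn -9.379001995834138
```

View pics/s6.png

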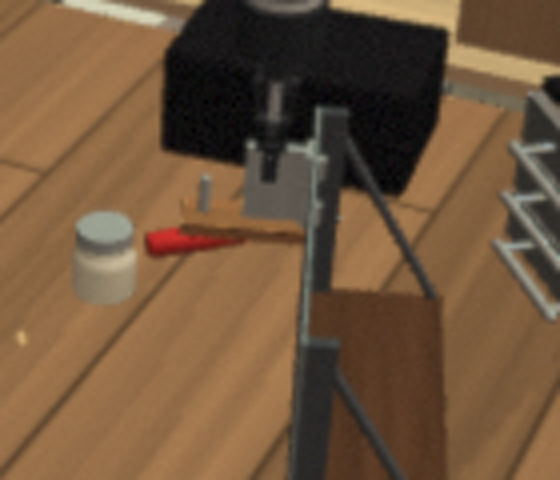

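Request:
play_rows:
  slide:
    - [0,0,0]
    - [0,0,0]
    - [0,0,0]
    - [0,0,0]
    - [0,0,0]
    - [0,0,-3]
    - [0,0,-6]
    - [0,0,-10]
    - [0,0,-10]
  delta_rot:
    - [0,0,0]
    - [0,0,0]
    - [0,0,0]
    - [0,0,0]
    - [0,0,0]
    - [0,0,0]
    - [0,0,0]
    - [0,0,0]
    - [0,0,0]
  hand: 1

```text
time: 9.37
tool_pos: [0.5431, 0.3598, 0.269]
tcp_rot: [-0.536, 3.089, 0.003]
wrist_force: [1.0, 0.8, 2.0]
width: 0.997
```

```bash
python3 - <<'E'
from h import *
s=st()
p=read_camera("scene");save(p,"s7",(300,100,440,220),4)
p=read_camera("wrist");save(p,"w7")
print(rel([.50,-.0,.26],184,s))
E
```

```text
t 9.37 pos [0.5431 0.3598 0.269 ] toolx yaw -160.31 z [ 0.006  0.003 -1.   ] F [1.  0.8 2. ] w 0.997 q [ 0.55  0.2   1.63 -0.    1.31 -1.37]
([16.18, -32.43, 0.78], [0.0014, 0.0063, 0.2738])
```

View pics/s7.png

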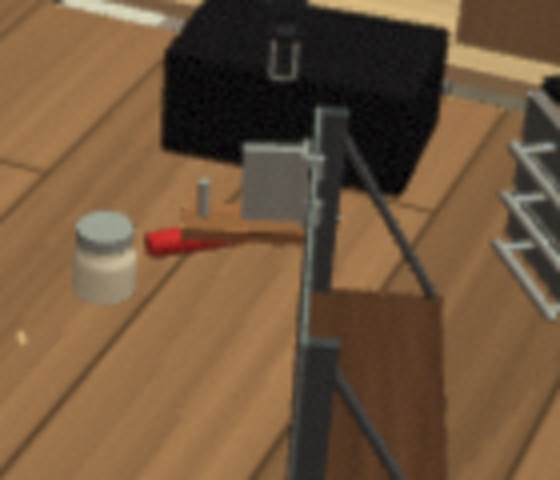

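View pics/w7.png

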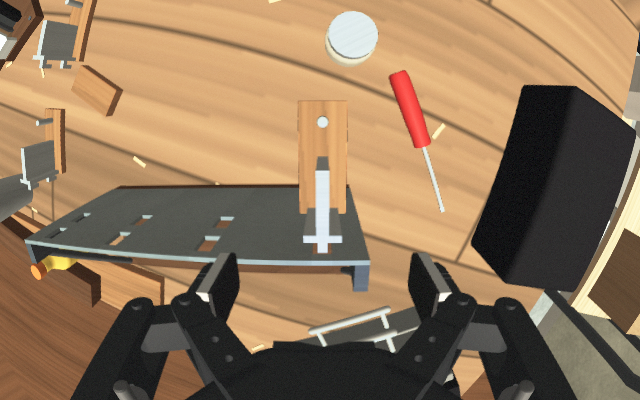

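```bash
python3 - <<'E'
from h import *
s=st()
print(rel([.50,.20,.26],190,s),rel([.4715,-.08,.17],184.5,s))
E
```

```text
t 9.47 pos [0.5408 0.3584 0.2627] toolx yaw -160.31 z [-0.001 -0.002 -1.   ] F [-0.3  0.2 -0.8] w 0.999 q [ 0.55  0.2   1.64 -0.    1.31 -1.37]
([9.17, -13.54, 0.3], [-0.0013, -0.0016, 0.1691]) ([21.27, -38.93, 9.35], [-0.0013, -0.0015, 0.2651])
```

Request:
play_rows:
  slide:
    - [4,-2,0]
    - [7,-6,0]
    - [9,-10,1]
    - [11,-14,3]
    - [13,-18,5]
    - [15,-22,7]
    - [17,-26,8]
    - [19,-30,9]
    - [20.3,-34,9.3]
    - [21.3,-38,9.3]
    - [21.3,-38.9,9.3]
    - [21.3,-38.9,9.3]
  delta_rot:
    - [0,0,0.02]
    - [0,0,0.06]
    - [0,0,0.1]
    - [0,0,0.15]
    - [0,0,0.2]
    - [0,0,0.25]
    - [0,0,0.265]
    - [0,0,0.265]
    - [0,0,0.265]
    - [0,0,0.265]
    - [0,0,0.265]
    - [0,0,0.265]

```text
time: 10.47
tool_pos: [0.4695, -0.0845, 0.1682]
tcp_rot: [0.117, -3.135, 0.005]
wrist_force: [-0.3, -0.1, -0.7]
width: 0.999
```

```bash
cat > look.py <<'E'
import sys
from armfit import *
n=sys.argv[1];gx,gy,yaw=map(float,sys.argv[2:5])
s=st();p=read_camera("wrist");save(p,n);C=cloud(p,s)
g,a=armfit(C,(gx,gy),yaw)
print(rel([g[0],g[1],.10],180+a,s),rel([g[0],g[1],.058],180+a,s))
E
python3 look.py w8 .4715 -.08 4.5
```

```text
t 10.47 pos [ 0.4695 -0.0845  0.1682] toolx yaw -175.73 z [-0.004 -0.003 -1.   ] F [-0.3 -0.1 -0.7] w 0.999 q [-0.23 -0.05  2.09 -0.    1.11 -1.87]
grip [ 0.471  -0.0799] yaw 4.65 n 697 front 0.036 back -0.02 peg(-54,0) (np.float64(-0.05453682941199994), np.float64(-0.00023740681496279976), np.int64(111)) ztop 0.0835
([-0.22, 0.47, 6.82], [-0.003, -0.0046, -0.0065]) ([-0.24, 0.48, 11.02], [-0.003, -0.0046, -0.0065])
```

View pics/w8.png

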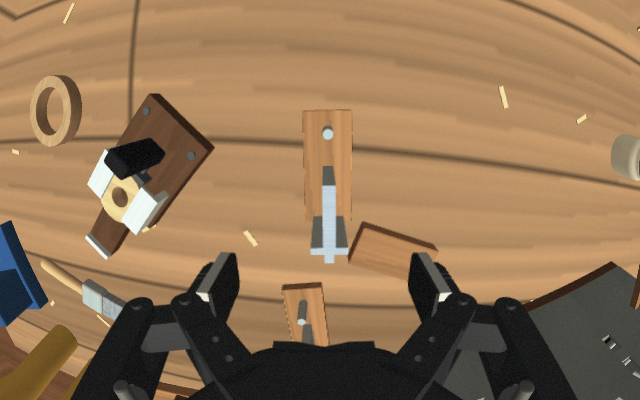

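Request:
play_rows:
  slide:
    - [-0.2,0.5,3]
    - [-0.2,0.5,6]
    - [-0.2,0.5,9]
    - [-0.2,0.5,11]
    - [-0.2,0.5,11]
    - [-0.2,0.5,11]
    - [-0.2,0.5,11]
  delta_rot:
    - [-0.003,-0.004,-0.006]
    - [-0.003,-0.004,-0.006]
    - [-0.003,-0.004,-0.006]
    - [-0.003,-0.004,-0.006]
    - [-0.003,-0.004,-0.006]
    - [-0.003,-0.004,-0.006]
    - [-0.003,-0.004,-0.006]

```text
time: 11.1
tool_pos: [0.4715, -0.0782, 0.0589]
tcp_rot: [0.126, -3.139, -0.001]
wrist_force: [-0.4, -0.2, 0.5]
width: 1.002
```

```bash
python3 look.py w9 .471 -.08 4.6
```

```text
t 11.1 pos [ 0.4715 -0.0782  0.0589] toolx yaw -175.39 z [-0.     0.001 -1.   ] F [-0.4 -0.2  0.5] w 1.002 q [-0.22  0.08  2.18  0.    0.88 -1.87]
grip [ 0.4712 -0.0801] yaw 5.28 n 1810 front 0.0303 back -0.02 peg(-54,0) (np.float64(-0.05460142905376054), np.float64(0.00040876034312021945), np.int64(349)) ztop 0.0835
([0.05, -0.18, -4.11], [0.0009, -0.0, -0.0117]) ([0.05, -0.19, 0.09], [0.0009, -0.0, -0.0117])
```

Request:
play_rows:
  slide:
    - [0.05,-0.15,0.1]
    - [0.05,-0.15,0.1]
    - [0.05,-0.15,0.1]
    - [0.05,-0.15,0.1]
    - [0.05,-0.15,0.1]
    - [0.05,-0.15,0.1]
    - [0.05,-0.15,0.1]
    - [0.05,-0.15,0.1]
    - [0.05,-0.15,0.1]
    - [0.05,-0.15,0.1]
  delta_rot:
    - [0,0,0]
    - [0,0,0]
    - [0,0,0]
    - [0,0,0]
    - [0,0,0]
    - [0,0,0]
    - [0,0,0]
    - [0,0,0]
    - [0,0,0]
    - [0,0,0]
  hand: 0
  force: 70

```text
time: 11.98
tool_pos: [0.472, -0.0801, 0.0589]
tcp_rot: [-0.126, 3.137, 0.0]
wrist_force: [-1.4, -1.0, 3.6]
width: 0.107
```

```bash
python3 - <<'E'
from h import *
s=st();DZ=s["tool_pos"][2]-.066;DX=s["tool_pos"][0]-.4711;print(DZ,DX)
print(rel(rk(.0475,.075-DX,.182+DZ),180+RY,s))
E
```

```text
t 11.98 pos [ 0.472  -0.0801  0.0589] toolx yaw -175.4 z [ 0.002  0.    -1.   ] F [-1.4 -1.   3.6] w 0.107 q [-0.22  0.08  2.18  0.    0.87 -1.87]
-0.0070794504491676 0.0008697475281273515
([-8.94, 32.82, -11.58], [-0.0001, 0.0018, -0.2626])
```

Request:
play_rows:
  slide:
    - [0,0,-4]
    - [0,0,-8]
    - [0,2,-11.6]
    - [-1,6,-11.6]
    - [-2,10,-11.6]
    - [-3,14,-11.6]
    - [-4,18,-11.6]
    - [-5,22,-11.6]
    - [-6.5,26,-11.6]
    - [-7.8,30,-11.6]
    - [-8.9,32.8,-11.6]
    - [-8.9,32.8,-11.6]
  delta_rot:
    - [0,0,0]
    - [0,0,0]
    - [0,0,0]
    - [0,0,-0.06]
    - [0,0,-0.12]
    - [0,0,-0.18]
    - [0,0,-0.22]
    - [0,0,-0.26]
    - [0,0,-0.263]
    - [0,0,-0.263]
    - [0,0,-0.263]
    - [0,0,-0.263]

```text
time: 12.98
tool_pos: [0.5349, 0.2597, 0.1741]
tcp_rot: [-0.542, 3.092, 0.005]
wrist_force: [1.4, -0.8, -3.3]
width: 0.107
```

```bash
cat > held.py <<'E'
# check held arm rel. to tool (peg should be at tool x=+.054+DX..., y 0) and print moves
import sys
from h import *
tc=float(sys.argv[1]);DX=float(sys.argv[2]);DZ=float(sys.argv[3]);n=sys.argv[4]
s=st();p=read_camera("wrist");save(p,n);C=cloud(p,s).reshape(-1,3)
L=(C-s["tool_pos"])@T_of(s)[:3,:3]
L=L[np.isfinite(L).all(1)]
k=(abs(L[:,0]-.055)<.014)&(abs(L[:,1])<.014)&(abs(L[:,2]-.011)<.014)
if k.sum(): 
    print("peg top in tool",np.median(L[k],0).round(4),k.sum(),"expect",[.054+DX,0,.017+DZ-0])
D=s["tool_pos"][:2]-RO
print("d",-(D@RN)+DX,"t",D@RT,"gripz",s["tool_pos"][2]-DZ,"Fn",s["wrist_force"][:2]@RN)
for d in(.0405,.036,.034):print(d,rel(rk(tc,d-DX,.182+DZ),180+RY,s))
E
python3 held.py .0475 .0009 -.0071 w10
```

```text
t 12.98 pos [0.5349 0.2597 0.1741] toolx yaw -160.1 z [ 0.002  0.003 -1.   ] F [ 1.4 -0.8 -3.3] w 0.107 q [ 0.41  0.16  1.85  0.    1.13 -1.51]
peg top in tool [0.0554 0.0004 0.0108] 381 expect [0.0549, 0, 0.0099]
d 0.07283185007031158 t 0.052585778044327604 gripz 0.18115327282449462 Fn 1.0130819203396169
0.0405 ([-3.23, -0.52, -0.08], [0.0025, 0.0033, 0.0044])
0.036 ([-3.68, -0.52, -0.07], [0.0025, 0.0033, 0.0044])
0.034 ([-3.88, -0.52, -0.07], [0.0025, 0.0033, 0.0044])
```

View pics/w10.png

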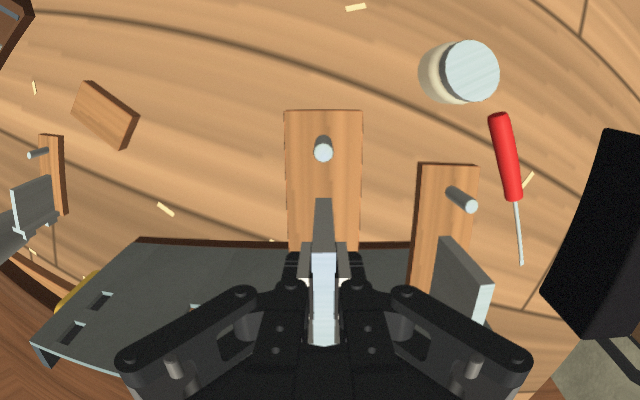

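Request:
play_rows:
  slide:
    - [0,-0.5,-0.1]
    - [-0.5,-0.5,-0.1]
    - [-1,-0.5,-0.1]
    - [-1.4,-0.5,-0.1]
    - [-1.4,-0.5,-0.1]
  delta_rot:
    - [0,0.003,0.004]
    - [0,0.003,0.004]
    - [0,0.003,0.004]
    - [0,0.003,0.004]
    - [0,0.003,0.004]

```text
time: 13.45
tool_pos: [0.5499, 0.256, 0.1748]
tcp_rot: [0.534, -3.094, 0.0]
wrist_force: [0.3, -0.5, -3.1]
width: 0.103
```

```bash
python3 held.py .0475 .0009 -.0071 w11
```

```text
t 13.45 pos [0.5499 0.256  0.1748] toolx yaw -160.43 z [-0.002 -0.    -1.   ] F [ 0.3 -0.5 -3.1] w 0.103 q [ 0.39  0.18  1.82  0.    1.14 -1.52]
peg top in tool [0.0556 0.0004 0.0107] 382 expect [0.0549, 0, 0.0099]
d 0.05991230974609224 t 0.044104846414609315 gripz 0.18194921064711891 Fn 0.1403097981803341
0.0405 ([-1.94, 0.34, -0.01], [0.0001, -0.0016, -0.0013])
0.036 ([-2.39, 0.34, -0.01], [0.0001, -0.0016, -0.0013])
0.034 ([-2.59, 0.35, -0.01], [0.0001, -0.0016, -0.0013])
```

Request:
play_rows:
  slide:
    - [0,0.34,0]
    - [0,0.34,0]
    - [-0.5,0.34,0]
    - [-1.1,0.34,0]
    - [-1.6,0.34,0]
    - [-1.9,0.34,0]
    - [-2.1,0.34,0]
    - [-2.1,0.34,0]
  delta_rot:
    - [0,0,0]
    - [0,0,0]
    - [0,0,0]
    - [0,0,0]
    - [0,0,0]
    - [0,0,0]
    - [0,0,0]
    - [0,0,0]

```text
time: 14.17
tool_pos: [0.5686, 0.2665, 0.1747]
tcp_rot: [0.534, -3.094, 0.0]
wrist_force: [0.3, 0.6, -3.0]
width: 0.103
```

```bash
python3 held.py .0475 .0009 -.0071 w12
```

```text
t 14.17 pos [0.5686 0.2665 0.1747] toolx yaw -160.41 z [-0.002 -0.001 -1.   ] F [ 0.3  0.6 -3. ] w 0.103 q [ 0.4   0.22  1.78  0.    1.14 -1.51]
peg top in tool [0.0556 0.0004 0.0108] 382 expect [0.0549, 0, 0.0099]
d 0.03877763616042891 t 0.04765909442294391 gripz 0.18178043732315288 Fn 0.46584257192065354
0.0405 ([0.17, -0.02, -0.02], [0.0001, -0.0022, -0.001])
0.036 ([-0.28, -0.01, -0.02], [0.0001, -0.0022, -0.001])
0.034 ([-0.48, -0.01, -0.02], [0.0001, -0.0022, -0.001])
```

Inserted without force. Press flush, then down.

Request:
play_rows:
  slide:
    - [-0.2,0,0]
    - [-0.4,0,0]
    - [-0.5,0,0]
    - [-0.5,0,0]
  delta_rot:
    - [0,0,0]
    - [0,0,0]
    - [0,0,0]
    - [0,0,0]

```text
time: 14.55
tool_pos: [0.5699, 0.267, 0.174]
tcp_rot: [0.533, -3.086, 0.003]
wrist_force: [-9.1, -3.3, 0.3]
width: 0.107
```

```bash
python3 held.py .0475 .0009 -.0071 w13
```

```text
t 14.55 pos [0.5699 0.267  0.174 ] toolx yaw -160.41 z [-0.01  -0.003 -1.   ] F [-9.1 -3.3  0.3] w 0.107 q [ 0.4   0.23  1.77  0.    1.15 -1.51]
peg top in tool [0.0554 0.0004 0.0109] 377 expect [0.0549, 0, 0.0099]
d 0.0373482611665507 t 0.04767846459047134 gripz 0.18110532287471875 Fn -9.712250780185197
0.0405 ([0.32, -0.02, -0.09], [-0.0, -0.0101, -0.001])
0.036 ([-0.13, -0.02, -0.09], [-0.0, -0.0101, -0.001])
0.034 ([-0.33, -0.02, -0.09], [-0.0, -0.0101, -0.001])
```

Request:
play_rows:
  slide:
    - [-0.05,0,0.4]
    - [-0.05,0,0.8]
    - [-0.05,0,1.2]
    - [-0.05,0,1.5]
    - [-0.05,0,1.75]
    - [-0.05,0,1.75]
  delta_rot:
    - [0,0,0]
    - [0,0,0]
    - [0,0,0]
    - [0,0,0]
    - [0,0,0]
    - [0,0,0]

```text
time: 15.1
tool_pos: [0.57, 0.267, 0.159]
tcp_rot: [0.533, -3.086, 0.003]
wrist_force: [-9.0, -4.4, 11.2]
width: 0.106
```

```bash
python3 held.py .0475 .0009 -.0071 w14
```

```text
t 15.1 pos [0.57  0.267 0.159] toolx yaw -160.41 z [-0.01  -0.004 -1.   ] F [-9.  -4.4 11.2] w 0.106 q [ 0.4   0.25  1.78  0.    1.13 -1.51]
peg top in tool [0.0553 0.0004 0.011 ] 370 expect [0.0549, 0, 0.0099]
d 0.03730620276785083 t 0.047662679630940064 gripz 0.16610294965014344 Fn -9.953987279378303
0.0405 ([0.34, -0.02, -1.59], [-0.0001, -0.0103, -0.001])
0.036 ([-0.11, -0.02, -1.59], [-0.0001, -0.0103, -0.001])
0.034 ([-0.31, -0.02, -1.59], [-0.0001, -0.0103, -0.001])
```

Request:
play_rows:
  slide:
    - [0,0,0]
    - [0,0,0]
    - [0,0,0]
    - [0,0,0]
    - [0,0,0]
    - [0,0,-3]
    - [0,0,-6]
    - [0,0,-10]
    - [0,0,-10]
  delta_rot:
    - [0,0,0]
    - [0,0,0]
    - [0,0,0]
    - [0,0,0]
    - [0,0,0]
    - [0,0,0]
    - [0,0,0]
    - [0,0,0]
    - [0,0,0]
  hand: 1

```text
time: 15.9
tool_pos: [0.5752, 0.2692, 0.2684]
tcp_rot: [-0.534, 3.092, 0.002]
wrist_force: [1.8, 0.9, 1.2]
width: 0.999
```

```bash
python3 - <<'E'
from h import *
s=st()
p=read_camera("wrist");save(p,"w15")
print(rel([.6645,-.088,.26],189.9,s),rel([.6645,-.088,.18],189.9,s))
E
```

```text
t 15.9 pos [0.5752 0.2692 0.2684] toolx yaw -160.41 z [ 0.004  0.002 -1.   ] F [1.8 0.9 1.2] w 0.999 q [ 0.4   0.17  1.66  0.    1.3  -1.51]
([3.57, -36.64, 0.8], [0.0011, 0.004, 0.1692]) ([3.6, -36.65, 8.8], [0.0011, 0.004, 0.1692])
```

View pics/w15.png

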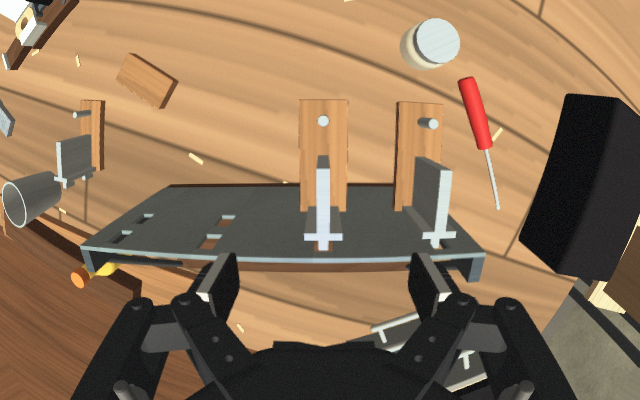

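Request:
play_rows:
  slide:
    - [2,-4,0]
    - [3,-8,0]
    - [3.5,-12,0]
    - [3.5,-16,0]
    - [3.6,-20,0]
    - [3.6,-24,0.5]
    - [3.6,-28,2.5]
    - [3.6,-32,5]
    - [3.6,-36,7.5]
    - [3.6,-36.6,8.8]
    - [3.6,-36.6,8.8]
    - [3.6,-36.6,8.8]
  delta_rot:
    - [0,0.004,0.03]
    - [0,0.004,0.06]
    - [0,0.004,0.1]
    - [0,0.004,0.14]
    - [0,0.004,0.17]
    - [0,0.004,0.17]
    - [0,0.004,0.17]
    - [0,0.004,0.17]
    - [0,0.004,0.17]
    - [0,0.004,0.17]
    - [0,0.004,0.17]
    - [0,0.004,0.17]

```text
time: 16.95
tool_pos: [0.6613, -0.0888, 0.1734]
tcp_rot: [0.265, -3.121, -0.003]
wrist_force: [-0.8, -0.4, -0.0]
width: 0.999
```

```bash
python3 look.py w16 .6645 -.088 9.9
```

```text
t 16.95 pos [ 0.6613 -0.0888  0.1734] toolx yaw -170.28 z [-0.009  0.001 -1.   ] F [-0.8 -0.4 -0. ] w 0.999 q [-0.17  0.3   1.68 -0.    1.17 -1.91]
grip [ 0.665  -0.0883] yaw 9.5 n 688 front 0.0352 back -0.02 peg(-54,0) (np.float64(-0.05480331331340704), np.float64(-0.00034531549725953656), np.int64(107)) ztop 0.0835
([-0.44, -0.04, 7.34], [0.0028, -0.0088, 0.0038]) ([-0.47, -0.05, 11.54], [0.0028, -0.0088, 0.0038])
```

View pics/w16.png

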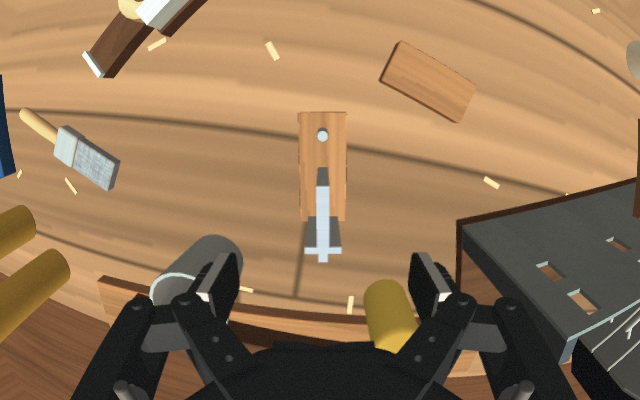

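Request:
play_rows:
  slide:
    - [-0.4,0,3]
    - [-0.4,0,6]
    - [-0.4,0,9]
    - [-0.45,0,11.5]
    - [-0.45,0,11.5]
    - [-0.45,0,11.5]
    - [-0.45,0,11.5]
    - [-0.45,0,11.5]
  delta_rot:
    - [0.003,-0.009,0.004]
    - [0.003,-0.009,0.004]
    - [0.003,-0.009,0.004]
    - [0.003,-0.009,0.004]
    - [0.003,-0.009,0.004]
    - [0.003,-0.009,0.004]
    - [0.003,-0.009,0.004]
    - [0.003,-0.009,0.004]

```text
time: 17.67
tool_pos: [0.6685, -0.0868, 0.0639]
tcp_rot: [-0.262, 3.122, -0.003]
wrist_force: [0.2, -0.8, -0.1]
width: 1.001
```

```bash
python3 look.py w17 .665 -.088 9.5
```

```text
t 17.67 pos [ 0.6685 -0.0868  0.0639] toolx yaw -170.39 z [ 0.009 -0.001 -1.   ] F [ 0.2 -0.8 -0.1] w 1.001 q [-0.17  0.41  1.76  0.    0.97 -1.9 ]
grip [ 0.6649 -0.0882] yaw 10.16 n 1769 front 0.0355 back -0.02 peg(-54,0) (np.float64(-0.054583344068021386), np.float64(0.00018629849714623943), np.int64(340)) ztop 0.0835
([0.35, -0.09, -3.61], [-0.0029, 0.0085, -0.0096]) ([0.39, -0.08, 0.59], [-0.0029, 0.0085, -0.0096])
```

Request:
play_rows:
  slide:
    - [0.35,-0.1,0.55]
    - [0.35,-0.1,0.55]
    - [0.35,-0.1,0.55]
    - [0.35,-0.1,0.55]
  delta_rot:
    - [-0.003,0.008,-0.008]
    - [-0.003,0.008,-0.008]
    - [-0.003,0.008,-0.008]
    - [-0.003,0.008,-0.008]

```text
time: 18.05
tool_pos: [0.6653, -0.0887, 0.0586]
tcp_rot: [-0.275, 3.129, 0.0]
wrist_force: [0.0, -0.0, 0.0]
width: 0.998
```

```bash
python3 look.py w18 .665 -.088 9.8
```

```text
t 18.05 pos [ 0.6653 -0.0887  0.0586] toolx yaw -169.96 z [ 0.001  0.    -1.   ] F [ 0. -0.  0.] w 0.998 q [-0.17  0.41  1.76  0.    0.97 -1.92]
grip [ 0.6648 -0.0882] yaw 9.95 n 1820 front 0.03 back -0.02 peg(-54,0) (np.float64(-0.05450832929410178), np.float64(8.41845357976995e-05), np.int64(353)) ztop 0.0835
([0.03, 0.06, -4.14], [0.0, 0.0008, 0.0015]) ([0.04, 0.06, 0.06], [0.0, 0.0008, 0.0015])
```

Request:
play_rows:
  slide:
    - [0,0,0]
    - [0,0,0]
    - [0,0,0]
    - [0,0,0]
    - [0,0,0]
    - [0,0,0]
    - [0,0,0]
    - [0,0,0]
    - [0,0,0]
  delta_rot:
    - [0,0,0]
    - [0,0,0]
    - [0,0,0]
    - [0,0,0]
    - [0,0,0]
    - [0,0,0]
    - [0,0,0]
    - [0,0,0]
    - [0,0,0]
  hand: 0
  force: 70

```text
time: 18.85
tool_pos: [0.6654, -0.0887, 0.0586]
tcp_rot: [-0.275, 3.129, 0.0]
wrist_force: [0.4, 0.0, 0.3]
width: 0.108
```

```bash
python3 - <<'E'
from h import *
s=st();DZ=s["tool_pos"][2]-.066;DX=s["tool_pos"][0]-.6648;print(DZ,DX)
print(rel([.56,.0,.175],180+RY,s),rel(rk(-.1425,.085-DX,.182+DZ),180+RY,s))
E
```

```text
t 18.85 pos [ 0.6654 -0.0887  0.0586] toolx yaw -169.96 z [ 0.001  0.    -1.   ] F [0.4 0.  0.3] w 0.108 q [-0.17  0.41  1.76  0.    0.97 -1.92]
-0.007438542854471722 0.0005633048510620409
([8.82, 10.57, -11.65], [-0.0001, 0.0009, -0.1677]) ([4.73, 17.14, -11.6], [-0.0001, 0.0009, -0.1677])
```

Request:
play_rows:
  slide:
    - [0.5,0,-4]
    - [2,0,-8]
    - [4.5,1,-11.6]
    - [6,5,-11.6]
    - [6,9,-11.6]
    - [5.5,13,-11.6]
    - [4.8,16.5,-11.6]
    - [4.7,17.1,-11.6]
    - [4.7,17.1,-11.6]
    - [4.7,17.1,-11.6]
    - [4.7,17.1,-11.6]
  delta_rot:
    - [0,0,0]
    - [0,0,0]
    - [0,0,-0.05]
    - [0,0,-0.1]
    - [0,0,-0.16]
    - [0,0,-0.168]
    - [0,0,-0.168]
    - [0,0,-0.168]
    - [0,0,-0.168]
    - [0,0,-0.168]
    - [0,0,-0.168]

```text
time: 19.77
tool_pos: [0.5888, 0.0704, 0.1739]
tcp_rot: [0.536, -3.095, 0.001]
wrist_force: [0.7, -0.5, -3.4]
width: 0.109
```

```bash
python3 held.py -.1425 .0006 -.0074 w19
```

```text
t 19.77 pos [0.5888 0.0704 0.1739] toolx yaw -160.36 z [-0.    -0.001 -1.   ] F [ 0.7 -0.5 -3.4] w 0.109 q [ 0.08  0.16  1.85 -0.    1.13 -1.84]
peg top in tool [0.0551 0.0004 0.0104] 378 expect [0.0546, 0, 0.009600000000000001]
d 0.0854905249168047 t -0.1438242084011047 gripz 0.1812586821744613 Fn 0.5206257304546528
0.0405 ([-4.5, 0.13, -0.08], [-0.0005, -0.0005, -0.0001])
0.036 ([-4.95, 0.13, -0.08], [-0.0005, -0.0005, -0.0001])
0.034 ([-5.15, 0.13, -0.08], [-0.0005, -0.0005, -0.0001])
```

View pics/w19.png

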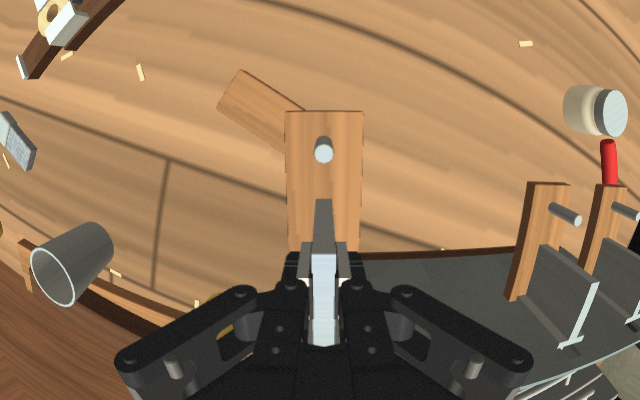

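Request:
play_rows:
  slide:
    - [-0.7,0.13,-0.1]
    - [-1.5,0.13,-0.1]
    - [-2.2,0.13,-0.1]
    - [-2.7,0.13,-0.1]
    - [-2.7,0.13,-0.1]
    - [-3,0.13,-0.1]
    - [-3.6,0.13,-0.1]
    - [-4.2,0.13,-0.1]
    - [-4.6,0.13,-0.1]
    - [-4.6,0.13,-0.1]
    - [-4.6,0.13,-0.1]
  delta_rot:
    - [0,0,0]
    - [0,0,0]
    - [0,0,0]
    - [0,0,0]
    - [0,0,0]
    - [0,0,0]
    - [0,0,0]
    - [0,0,0]
    - [0,0,0]
    - [0,0,0]
    - [0,0,0]

```text
time: 20.73
tool_pos: [0.6321, 0.0869, 0.1749]
tcp_rot: [0.535, -3.095, 0.001]
wrist_force: [-0.3, 0.5, -2.7]
width: 0.105
```

```bash
python3 held.py -.1425 .0006 -.0074 w20
```

```text
t 20.73 pos [0.6321 0.0869 0.1749] toolx yaw -160.39 z [-0.    -0.001 -1.   ] F [-0.3  0.5 -2.7] w 0.105 q [ 0.1   0.24  1.75 -0.    1.15 -1.82]
peg top in tool [0.0552 0.0004 0.0105] 374 expect [0.0546, 0, 0.009600000000000001]
d 0.03922570434304228 t -0.14283736520926987 gripz 0.18229708833084496 Fn -0.08437539243055746
0.0405 ([0.13, 0.03, 0.03], [-0.0004, -0.0005, -0.0006])
0.036 ([-0.32, 0.03, 0.03], [-0.0004, -0.0005, -0.0006])
0.034 ([-0.52, 0.03, 0.03], [-0.0004, -0.0005, -0.0006])
```

Request:
play_rows:
  slide:
    - [-0.2,0,0]
    - [-0.4,0,0]
    - [-0.55,0,0]
    - [-0.55,0,0]
  delta_rot:
    - [0,0,0]
    - [0,0,0]
    - [0,0,0]
    - [0,0,0]

```text
time: 21.12
tool_pos: [0.6336, 0.0876, 0.1743]
tcp_rot: [0.534, -3.087, 0.002]
wrist_force: [-9.8, -3.3, 2.5]
width: 0.107
```

```bash
python3 held.py -.1425 .0006 -.0074 w21
```

```text
t 21.12 pos [0.6336 0.0876 0.1743] toolx yaw -160.38 z [-0.009 -0.003 -1.   ] F [-9.8 -3.3  2.5] w 0.107 q [ 0.1   0.25  1.74 -0.    1.16 -1.81]
peg top in tool [0.055  0.0004 0.0106] 372 expect [0.0546, 0, 0.009600000000000001]
d 0.03757213988142017 t -0.14273463487031396 gripz 0.18169197736865694 Fn -10.36502001525741
0.0405 ([0.29, 0.02, -0.03], [0.0003, -0.009, -0.0006])
0.036 ([-0.16, 0.02, -0.03], [0.0003, -0.009, -0.0006])
0.034 ([-0.36, 0.02, -0.03], [0.0003, -0.009, -0.0006])
```

Request:
play_rows:
  slide:
    - [-0.05,0,0.4]
    - [-0.05,0,0.8]
    - [-0.05,0,1.2]
    - [-0.05,0,1.5]
    - [-0.05,0,1.8]
    - [-0.05,0,1.8]
  delta_rot:
    - [0,0,0]
    - [0,0,0]
    - [0,0,0]
    - [0,0,0]
    - [0,0,0]
    - [0,0,0]

```text
time: 21.67
tool_pos: [0.6336, 0.0876, 0.1585]
tcp_rot: [0.534, -3.086, 0.002]
wrist_force: [-9.7, -1.7, 9.7]
width: 0.104
```

```bash
python3 held.py -.1425 .0006 -.0074 w22
```

```text
t 21.67 pos [0.6336 0.0876 0.1585] toolx yaw -160.38 z [-0.009 -0.003 -1.   ] F [-9.7 -1.7  9.7] w 0.104 q [ 0.1   0.26  1.76 -0.    1.13 -1.81]
peg top in tool [0.055  0.0004 0.0107] 367 expect [0.0546, 0, 0.009600000000000001]
d 0.037574150494519495 t -0.14270672944531407 gripz 0.16585372142004368 Fn -9.659240989965712
0.0405 ([0.31, 0.02, -1.61], [0.0003, -0.0094, -0.0005])
0.036 ([-0.14, 0.02, -1.62], [0.0003, -0.0094, -0.0005])
0.034 ([-0.34, 0.02, -1.62], [0.0003, -0.0094, -0.0005])
```

Seated. Release and rise.

Request:
play_rows:
  slide:
    - [0,0,0]
    - [0,0,0]
    - [0,0,0]
    - [0,0,0]
    - [0,0,0]
    - [0,0,-3]
    - [0,0,-6]
    - [0,0,-10]
    - [3,0,-12]
    - [6,0,-14]
    - [6,0,-14]
    - [6,0,-14]
  delta_rot:
    - [0,0,0]
    - [0,0,0]
    - [0,0,0]
    - [0,0,0]
    - [0,0,0]
    - [0,0,0]
    - [0,0,0]
    - [0,0,0]
    - [0,0,0]
    - [0,0,0]
    - [0,0,0]
    - [0,0,0]
  hand: 1

```text
time: 22.72
tool_pos: [0.5787, 0.0677, 0.3013]
tcp_rot: [0.534, -3.091, 0.003]
wrist_force: [0.4, 0.0, -0.5]
width: 1.003
```

```bash
cat > hang.py <<'E'
from h import *
def hang(C,tc):
    """hanging arm: report in rack frame: web top rear corner, peg top; returns"""
    Q=C.reshape(-1,3);Q=Q[np.isfinite(Q).all(1)];D=Q[:,:2]-RO;d=-(D@RN);t=D@RT-tc;z=Q[:,2]
    k=(abs(t)<.004)&(d>.008)&(d<.055)&(z>.175)&(z<.195)
    r=[]
    if k.sum()>5: c=np.polyfit(d[k],z[k],1);print(tc,"web top n",k.sum(),"z at d=37:",np.polyval(c,.037).round(4),"slope deg",np.degrees(c[0]).round(2),"t",np.median(t[k]).round(4),"d max",np.percentile(d[k],98).round(4))
    k=(np.hypot(d-.0925,t)<.012)&(z>.135)&(z<.160)
    if k.sum()>3: 
        zt=np.percentile(z[k],90);kk=k&(z>zt-.004)
        print("  peg top n",kk.sum(),"d",np.median(d[kk]).round(4),"t",np.median(t[kk]).round(4),"z",zt.round(4)); return np.median(d[kk]),np.median(t[kk]),zt
if __name__=="__main__":
    s=st();p=read_camera("wrist");save(p,"wh");C=cloud(p,s)
    for tc in(.1425,.0475,-.1425):hang(C,tc)
    p=read_camera("top");save(p,"th",(160,60,480,300),2.4)
E
python3 hang.py
```

```text
t 22.72 pos [0.5787 0.0677 0.3013] toolx yaw -160.41 z [-0.004 -0.002 -1.   ] F [ 0.4  0.  -0.5] w 1.003 q [ 0.07  0.06  1.73 -0.    1.36 -1.84]
0.1425 web top n 220 z at d=37: 0.1807 slope deg -1.11 t -0.0015 d max 0.054
  peg top n 44 d 0.0929 t -0.0011 z 0.1448
0.0475 web top n 266 z at d=37: 0.1814 slope deg -2.19 t -0.0004 d max 0.0543
  peg top n 55 d 0.0931 t -0.0009 z 0.145
-0.1425 web top n 355 z at d=37: 0.1819 slope deg -1.91 t 0.0004 d max 0.0542
  peg top n 77 d 0.0936 t 0.0005 z 0.1452
```

View pics/wh.png

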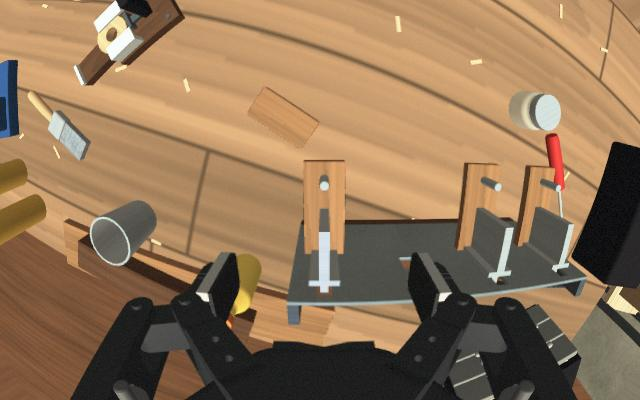

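View pics/th.png

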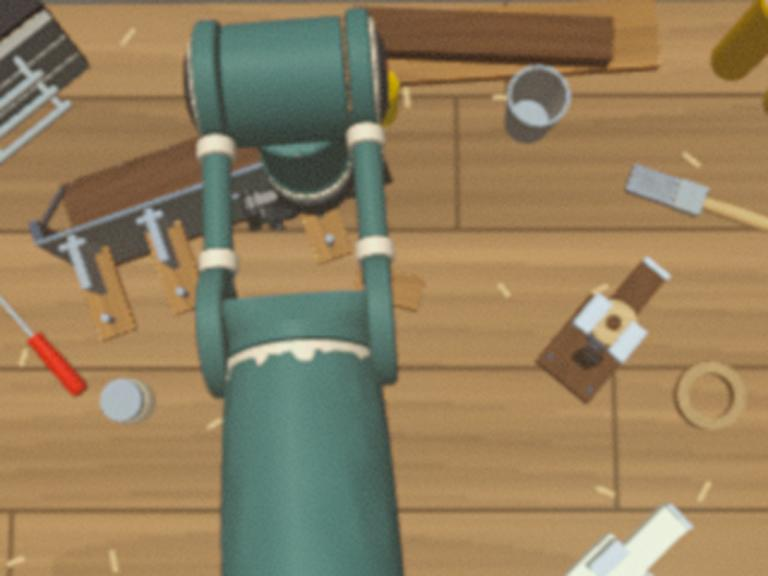

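```bash
python3 - <<'E'
from h import *
s=st();print(rel([.50,-.27,.27],140,s))
E
```

```text
t 22.82 pos [0.5784 0.0679 0.2983] toolx yaw -160.39 z [-0.009 -0.003 -1.   ] F [-0.2 -0.7 -0. ] w 1.0 q [ 0.08  0.06  1.73 -0.    1.36 -1.84]
([18.7, -29.2, 2.99], [-0.0045, -0.0087, 1.0404])
```

Request:
play_rows:
  slide:
    - [18.7,-29.2,3]
    - [18.7,-29.2,3]
    - [18.7,-29.2,3]
    - [18.7,-29.2,3]
    - [18.7,-29.2,3]
    - [18.7,-29.2,3]
    - [18.7,-29.2,3]
    - [18.7,-29.2,3]
    - [18.7,-29.2,3]
    - [18.7,-29.2,3]
    - [18.7,-29.2,3]
    - [18.7,-29.2,3]
  delta_rot:
    - [-0.004,-0.008,1.04]
    - [-0.004,-0.008,1.04]
    - [-0.004,-0.008,1.04]
    - [-0.004,-0.008,1.04]
    - [-0.004,-0.008,1.04]
    - [-0.004,-0.008,1.04]
    - [-0.004,-0.008,1.04]
    - [-0.004,-0.008,1.04]
    - [-0.004,-0.008,1.04]
    - [-0.004,-0.008,1.04]
    - [-0.004,-0.008,1.04]
    - [-0.004,-0.008,1.04]
  hand: 0

```text
time: 23.82
tool_pos: [0.5003, -0.2689, 0.2687]
tcp_rot: [-1.071, -2.951, -0.001]
wrist_force: [1.1, -0.0, 1.1]
width: 0.001
```

```bash
python3 - <<'E'
from h import *
s=st();p=read_camera("wrist");save(p,"w30");C=cloud(p,s);np.savez("w30.npz",C=C)
for t,z in(("ejector",.0),("push",.08),("wheel_mid",.032)):
  for d in landmark_of(t,p): print(t,d,at_z(p,*d["at"],z,s).round(4),C[int(d["at"][1]),int(d["at"][0])].round(3))
E
```

```text
t 23.82 pos [ 0.5003 -0.2689  0.2687] toolx yaw 140.11 z [-0.002  0.002 -1.   ] F [ 1.1 -0.   1.1] w 0.001 q [-0.54  0.05  1.8   0.    1.3  -1.41]
ejector {'at': [158.2, 11.0], 'conf': 0.87} [ 0.177  -0.3031  0.    ] [ 0.208 -0.293  0.048]
ejector {'at': [304.2, 166.6], 'conf': 0.66} [ 0.4896 -0.2933  0.    ] [ 0.484 -0.285  0.042]
push {'at': [297.0, 116.9], 'conf': 0.89} [ 0.4346 -0.2496  0.08  ] [ 0.433 -0.254  0.023]
wheel_mid {'at': [465.6, 264.0], 'conf': 0.57} [ 0.747  -0.1988  0.032 ] [ 0.74 -0.2   0.04]
wheel_mid {'at': [300.8, 173.3], 'conf': 0.56} [ 0.4893 -0.296   0.032 ] [ 0.49  -0.299  0.022]
```

View pics/w30.png

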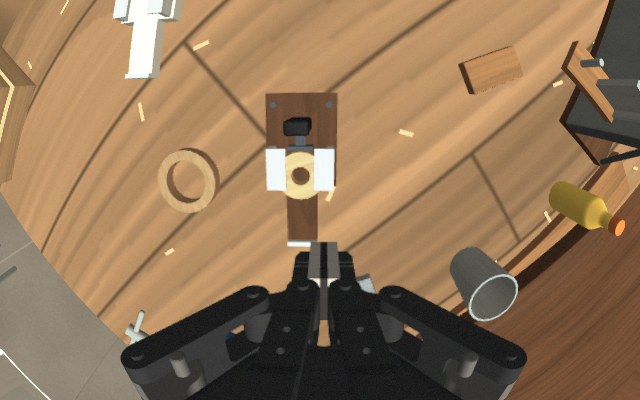

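```bash
cat > ejf.py <<'E'
from h import *
def ej(C,v=True):
    Q=C.reshape(-1,3);Q=Q[np.isfinite(Q).all(1)]
    Q=Q[np.hypot(Q[:,0]-.487,Q[:,1]+.296)<.13]
    W=Q[(Q[:,2]>.0455)&(Q[:,2]<.0515)]
    rc=cv2.minAreaRect((W[:,:2]*1000).astype(np.float32))
    c=np.array(rc[0])/1000;bx=cv2.boxPoints(rc)/1000
    P=Q[(Q[:,2]>.091)&(Q[:,2]<.099)];pc=P[:,:2].mean(0)
    e=[bx[1]-bx[0],bx[2]-bx[1]]
    u=min(e,key=np.linalg.norm);u=u/np.linalg.norm(u)
    if u@(c-pc)<0:u=-u
    w=np.array([-u[1],u[0]]);o=c+u*.009
    if v:
        print("walls rect",rc,len(W),"u yaw",np.degrees(np.arctan2(u[1],u[0])),"origin",o.round(4))
        pr=(P[:,:2]-o);print("post top x",np.percentile(pr@u,[2,50,98]).round(4),"y",np.percentile(pr@w,[2,50,98]).round(4),"z",np.median(P[:,2]),len(P))
        H=Q[(Q[:,2]>.036)&(Q[:,2]<.0445)];hx=(H[:,:2]-o)@u;hy=(H[:,:2]-o)@w
        k=(abs(hy)<.035);print("wheel top n",k.sum(),"x",np.percentile(hx[k],[1,99]),"y",np.percentile(hy[k],[1,99]),"z",np.median(H[k,2]))
        S=Q[(Q[:,2]>.026)&(Q[:,2]<.034)];sx=(S[:,:2]-o)@u;sy=(S[:,:2]-o)@w;k=(sx>.08)&(sx<.11);print("stop",k.sum(),np.median(sx[k]) if k.sum() else None,np.percentile(sy[k],[2,98]) if k.sum() else None)
    return o,u,w
E
python3 -c "
from ejf import *
ej(np.load('w30.npz')['C'])"
```

```text
walls rect ((468.7790222167969, -278.6717224121094), (79.92361450195312, 86.3065414428711), 49.37586975097656) 1628 u yaw 49.375847 origin [ 0.4746 -0.2718]
post top x [-0.0216 -0.0099  0.0029] y [0.0273 0.0345 0.0415] z 0.09430230274897855 381
wheel top n 739 x [-0.02612051  0.00659351] y [-0.03404257  0.00933251] z 0.041385991246210785
stop 0 None None
```

```bash
python3 - <<'E'
import re
s=open('ejf.py').read()
s=s.replace("    rc=cv2.min","    a=np.radians(-40);W=W[abs((W[:,:2]-[.487,-.296])@[-np.sin(a),np.cos(a)])>.018];W=W[(W[:,:2]-[.487,-.296])@[np.cos(a),np.sin(a)]>-.04]\n    rc=cv2.min")
open('ejf.py','w').write(s)
E
python3 -c "
from ejf import *
ej(np.load('w30.npz')['C'])"
```

```text
walls rect ((482.6350402832031, -290.6282958984375), (79.88062286376953, 49.992462158203125), 49.162086486816406) 1523 u yaw -40.837902 origin [ 0.4894 -0.2965]
post top x [-0.0688 -0.0619 -0.0546] y [-0.0127 -0.001   0.0117] z 0.09430230274897855 381
wheel top n 1212 x [-0.05504781  0.02826788] y [-0.01831788  0.01824097] z 0.04142323470508183
stop 119 0.09620217908675151 [-0.01932859  0.01045002]
```

```bash
cat >> h.py <<'E'
EO=np.array([.4894,-.2965]);EA=np.radians(-40.84);EU=np.array([np.cos(EA),np.sin(EA)]);EW=np.array([-EU[1],EU[0]]);EYAW=180-40.84
def ejp(x,y,z): return np.r_[EO+EU*x+EW*y,z]
E
python3 - <<'E'
from h import *
s=st();print(rel(ejp(-.105,0,.15),EYAW,s),rel(ejp(-.105,0,.08),EYAW,s))
E
```

```text
t 24.02 pos [ 0.5006 -0.2686  0.2699] toolx yaw 140.17 z [-0.001 -0.    -1.   ] F [ 0.3 -0.1  0.1] w 0.002 q [-0.54  0.04  1.8  -0.    1.3  -1.41]
([9.57, -2.67, 12.0], [-0.0005, -0.0005, 0.0177]) ([9.56, -2.67, 19.0], [-0.0005, -0.0005, 0.0177])
```

Request:
play_rows:
  slide:
    - [4,-1.2,3]
    - [8,-2.4,6]
    - [9.6,-2.7,9.5]
    - [9.6,-2.7,13]
    - [9.6,-2.7,16.5]
    - [9.6,-2.7,19]
    - [9.6,-2.7,19]
    - [9.6,-2.7,19]
    - [9.6,-2.7,19]
  delta_rot:
    - [0,0,0.018]
    - [0,0,0.018]
    - [0,0,0.018]
    - [0,0,0.018]
    - [0,0,0.018]
    - [0,0,0.018]
    - [0,0,0.018]
    - [0,0,0.018]
    - [0,0,0.018]

```text
time: 24.77
tool_pos: [0.4113, -0.2284, 0.0819]
tcp_rot: [1.094, 2.942, -0.002]
wrist_force: [-0.1, -0.0, 1.3]
width: 0.0
```

```bash
cat > pst.py <<'E'
import sys
from h import *
s=st();D=s["tool_pos"][:2]-EO;print("ej x",(D@EU).round(4),"y",(D@EW).round(4),"Fu",(s["wrist_force"][:2]@EU).round(1))
for x in(-.085,-.026,-.02):print(x,rel(ejp(x,0,.08),EYAW,s))
p=read_camera("wrist");save(p,sys.argv[1])
E
python3 pst.py w31
```

```text
t 24.77 pos [ 0.4113 -0.2284  0.0819] toolx yaw 139.21 z [ 0.002 -0.002 -1.   ] F [-0.1 -0.   1.3] w 0.0 q [-0.56  0.03  2.18 -0.    0.92 -1.42]
ej x -0.1036 y 0.0004 Fu -0.1
-0.085 ([-1.86, -0.04, 0.2], [-0.0, 0.0027, 0.0008])
-0.026 ([-7.76, -0.05, 0.21], [-0.0, 0.0027, 0.0008])
-0.02 ([-8.36, -0.05, 0.22], [-0.0, 0.0027, 0.0008])
```

View pics/w31.png

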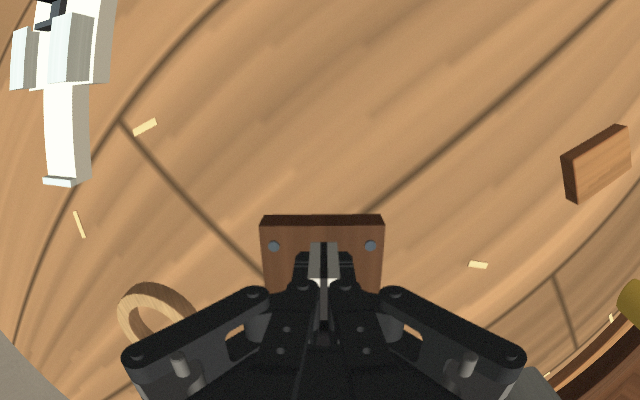

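Request:
play_rows:
  slide:
    - [-1,0,0.2]
    - [-1.8,0,0.2]
    - [-2.5,0,0.2]
    - [-3.2,0,0.2]
    - [-3.9,0,0.2]
    - [-4.6,0,0.2]
    - [-5.3,0,0.2]
    - [-6,0,0.2]
    - [-6.7,0,0.2]
    - [-7.3,0,0.2]
    - [-7.7,0,0.2]
    - [-7.7,0,0.2]
  delta_rot:
    - [0,0.003,0]
    - [0,0.003,0]
    - [0,0.003,0]
    - [0,0.003,0]
    - [0,0.003,0]
    - [0,0.003,0]
    - [0,0.003,0]
    - [0,0.003,0]
    - [0,0.003,0]
    - [0,0.003,0]
    - [0,0.003,0]
    - [0,0.003,0]

```text
time: 25.82
tool_pos: [0.4699, -0.2788, 0.0803]
tcp_rot: [-1.095, -2.943, -0.002]
wrist_force: [-4.3, 5.3, 4.1]
width: -0.004
```

```bash
python3 pst.py w32;python3 - <<'E'
from h import *
p=read_camera("scene");save(p,"s32",(200,220,320,340),5)
E
```

```text
t 25.82 pos [ 0.4699 -0.2788  0.0803] toolx yaw 139.17 z [-0.001  0.001 -1.   ] F [-4.3  5.3  4.1] w -0.004 q [-0.58  0.18  2.03  0.    0.94 -1.44]
ej x -0.0263 y 0.0006 Fu -6.7
-0.085 ([5.87, -0.06, 0.04], [0.0004, -0.0018, 0.0002])
-0.026 ([-0.03, -0.06, 0.03], [0.0004, -0.0018, 0.0002])
-0.02 ([-0.63, -0.06, 0.03], [0.0004, -0.0018, 0.0002])
```

View pics/s32.png

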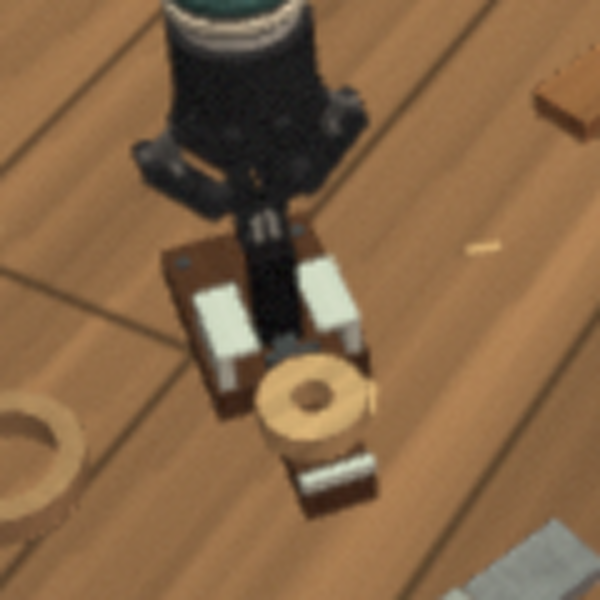

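Nearly home (6.7 N). Press a few mm more to the hard stop.

Request:
play_rows:
  slide:
    - [-0.3,0,0]
    - [-0.6,0,0]
    - [-0.8,0,0]
    - [-0.8,0,0]
    - [-0.8,0,0]
  delta_rot:
    - [0,0,0]
    - [0,0,0]
    - [0,0,0]
    - [0,0,0]
    - [0,0,0]

```text
time: 26.33
tool_pos: [0.4709, -0.2798, 0.0789]
tcp_rot: [-1.09, -2.93, -0.008]
wrist_force: [-14.3, 13.5, 13.2]
width: 0.0
```

```bash
python3 pst.py w33
```

```text
t 26.33 pos [ 0.4709 -0.2798  0.0789] toolx yaw 139.17 z [-0.013  0.01  -1.   ] F [-14.3  13.5  13.2] w 0.0 q [-0.58  0.19  2.01  0.    0.95 -1.44]
ej x -0.025 y 0.0005 Fu -19.6
-0.085 ([6.0, -0.05, -0.01], [-0.0003, -0.0164, 0.0003])
-0.026 ([0.1, -0.05, -0.11], [-0.0003, -0.0164, 0.0003])
-0.02 ([-0.5, -0.05, -0.12], [-0.0003, -0.0164, 0.0003])
```

Request:
play_rows:
  slide:
    - [0.7,0,-0.1]
    - [1.5,0,-0.1]
    - [2.4,0,-0.1]
    - [3.3,0,-0.1]
    - [4.2,0,-0.1]
    - [5.1,0,-0.1]
    - [6,0,-0.1]
    - [7,0,-0.1]
    - [8,0,-2]
    - [7.5,0,-6]
    - [4,0,-10]
    - [2,0,-14]
  delta_rot:
    - [0,0,0]
    - [0,-0.016,0]
    - [0,-0.016,0]
    - [0,-0.016,0]
    - [0,-0.016,0]
    - [0,-0.016,0]
    - [0,-0.016,0]
    - [0,-0.016,0]
    - [0,-0.016,0]
    - [0,-0.016,0]
    - [0,-0.016,0]
    - [0,-0.016,0]

```text
time: 27.38
tool_pos: [0.4522, -0.2635, 0.2085]
tcp_rot: [1.095, 2.943, -0.001]
wrist_force: [0.5, -1.6, -0.0]
width: 0.003
```

```bash
cat > wheel.py <<'E'
import sys
from h import *
s=st();p=read_camera("wrist");save(p,sys.argv[1]);C=cloud(p,s).reshape(-1,3)
D=C[:,:2]-EO;x=D@EU;y=D@EW;z=C[:,2]
k=(z>.091)&(z<.099)&(x>-.1)&(x<.02)&(abs(y)<.03)
if k.sum():print("post top x",np.percentile(x[k],[2,50,98]).round(4),"rest -.062")
k=(z>.0385)&(z<.046)&(x>.018)&(x<.12)&(abs(y)<.05)
if k.sum()>20:
    (cx,cy),r=cv2.minEnclosingCircle(np.c_[x[k],y[k]].astype(np.float32)*1000)
    print("wheel n",k.sum(),"c ej mm",cx,cy,"r",r,"z",np.median(z[k]),"world",ejp(cx/1000,cy/1000,0).round(4))
    for zz in(.10,.026):print(rel(ejp(cx/1000,cy/1000,zz),EYAW,s))
for d in landmark_of("wheel_mid",p):print(d,at_z(p,*d["at"],.032,s).round(4))
E
python3 wheel.py w34
```

```text
t 27.38 pos [ 0.4522 -0.2635  0.2085] toolx yaw 139.2 z [ 0.001 -0.001 -1.   ] F [ 0.5 -1.6 -0. ] w 0.003 q [-0.58 -0.    1.96 -0.    1.18 -1.43]
post top x [-0.0699 -0.0629 -0.0538] rest -.062
{'at': [628.0, 97.9], 'conf': 0.66} [0.6437 0.1601 0.032 ]
```

View pics/w34.png

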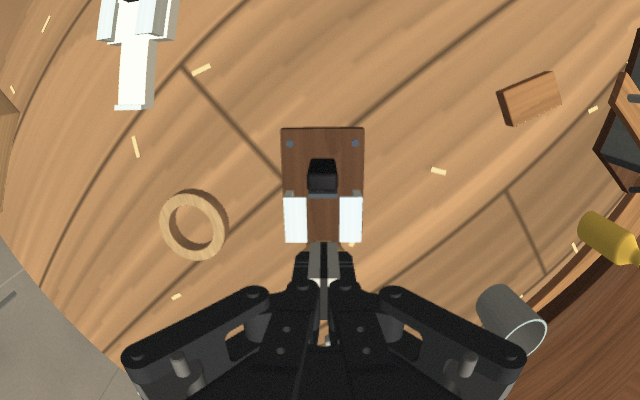

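Slide sprung back. Move forward over the tongue and open.

```bash
python3 - <<'E'
from h import *
s=st();print(rel(ejp(.055,0,.19),EYAW,s))
E
```

```text
t 27.48 pos [ 0.4586 -0.2681  0.2161] toolx yaw 139.15 z [ 0.015 -0.01  -1.   ] F [ 0.2 -0.5 -0.1] w 0.003 q [-0.58 -0.    1.95 -0.    1.18 -1.43]
([-9.63, -0.14, 2.78], [0.002, 0.0184, -0.0002])
```

Request:
play_rows:
  slide:
    - [-4,-0.1,1]
    - [-8,-0.1,2]
    - [-9.6,-0.1,2.8]
    - [-9.6,-0.1,2.8]
    - [-9.6,-0.1,2.8]
    - [-9.6,-0.1,2.8]
    - [-9.6,-0.1,2.8]
  delta_rot:
    - [0.002,0.018,0]
    - [0.002,0.018,0]
    - [0.002,0.018,0]
    - [0.002,0.018,0]
    - [0.002,0.018,0]
    - [0.002,0.018,0]
    - [0.002,0.018,0]
  hand: 1

```text
time: 28.07
tool_pos: [0.5304, -0.3313, 0.1902]
tcp_rot: [1.096, 2.944, -0.0]
wrist_force: [-0.4, -0.1, -0.2]
width: 0.969
```

```bash
python3 wheel.py w35
```

```text
t 28.07 pos [ 0.5304 -0.3313  0.1902] toolx yaw 139.16 z [ 0. -0. -1.] F [-0.4 -0.1 -0.2] w 0.969 q [-0.6   0.21  1.77 -0.    1.17 -1.46]
post top x [-0.0699 -0.0612 -0.0538] rest -.062
wheel n 2534 c ej mm 54.79063415527344 0.8229993581771851 r 30.133909225463867 z 0.04143270974307636 world [ 0.5314 -0.3317  0.    ]
([-0.09, 0.03, 9.02], [0.0, 0.0006, 0.0001])
([-0.09, 0.03, 16.42], [0.0, 0.0006, 0.0001])
{'at': [322.0, 185.5], 'conf': 0.83} [ 0.532  -0.3343  0.032 ]
{'at': [331.1, 295.0], 'conf': 0.49} [ 0.6371 -0.4117  0.032 ]
```

View pics/w35.png

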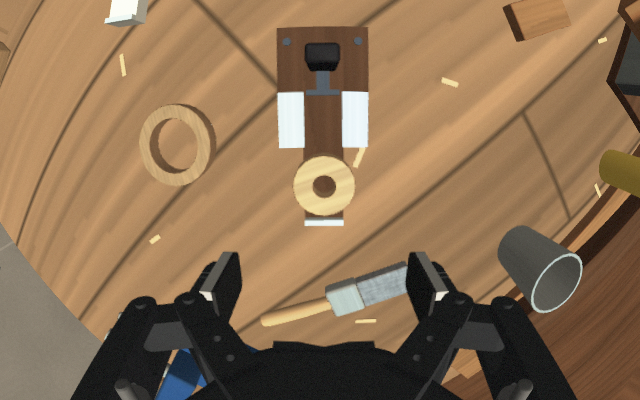

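Request:
play_rows:
  slide:
    - [-0.1,0,4]
    - [-0.1,0,8]
    - [-0.1,0,11]
    - [-0.1,0,13]
    - [-0.1,0,15]
    - [-0.1,0,16.4]
    - [-0.1,0,16.4]
    - [-0.1,0,16.4]
    - [-0.1,0,16.4]
  delta_rot:
    - [0,0,0]
    - [0,0,0]
    - [0,0,0]
    - [0,0,0]
    - [0,0,0]
    - [0,0,0]
    - [0,0,0]
    - [0,0,0]
    - [0,0,0]

```text
time: 28.92
tool_pos: [0.5325, -0.3328, 0.0283]
tcp_rot: [1.094, 2.941, -0.001]
wrist_force: [0.7, 0.6, 0.5]
width: 0.998
```

```bash
python3 wheel.py w36
```

```text
t 28.92 pos [ 0.5325 -0.3328  0.0283] toolx yaw 139.17 z [ 0.003 -0.002 -1.   ] F [0.7 0.6 0.5] w 0.998 q [-0.6   0.38  1.88  0.    0.88 -1.46]
wheel n 10016 c ej mm 45.37846374511719 0.7901325225830078 r 49.10838317871094 z 0.041477543415172485 world [ 0.5242 -0.3256  0.    ]
([1.07, 0.01, -7.18], [0.0004, 0.0039, 0.0002])
([1.1, 0.0, 0.22], [0.0004, 0.0039, 0.0002])
{'at': [322.4, 265.9], 'conf': 0.58} [ 0.5307 -0.3315  0.032 ]
```

View pics/w36.png

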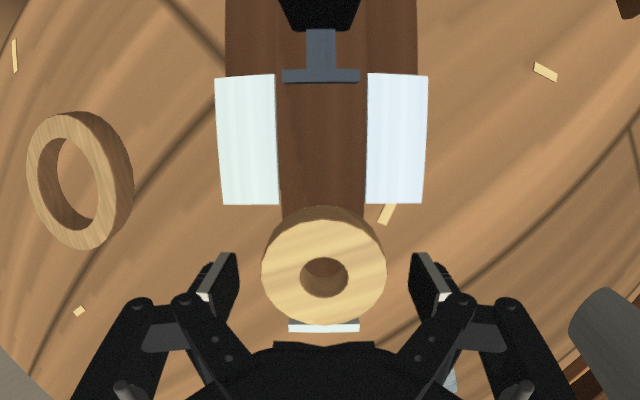

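Request:
play_rows:
  slide:
    - [0.1,0,0.2]
    - [0.1,0,0.2]
    - [0.1,0,0.2]
    - [0.1,0,0.2]
    - [0.1,0,0.2]
    - [0.1,0,0.2]
    - [0.1,0,0.2]
  delta_rot:
    - [0,0.003,0]
    - [0,0.003,0]
    - [0,0.003,0]
    - [0,0.003,0]
    - [0,0.003,0]
    - [0,0.003,0]
    - [0,0.003,0]
  hand: 0
  force: 60

```text
time: 29.6
tool_pos: [0.5333, -0.3332, 0.0283]
tcp_rot: [1.094, 2.94, -0.001]
wrist_force: [0.2, 0.4, 5.5]
width: 0.665
```

Request:
play_rows:
  slide:
    - [0,0,-1]
    - [0,0,-2]
    - [0,0,-4]
    - [0,0,-6]
    - [0,0,-6]
  delta_rot:
    - [0,0,0]
    - [0,0,0]
    - [0,0,0]
    - [0,0,0]
    - [0,0,0]

```text
time: 30.02
tool_pos: [0.5359, -0.335, 0.0937]
tcp_rot: [1.091, 2.932, -0.004]
wrist_force: [1.7, -1.2, 0.9]
width: 0.668
```

```bash
cat > hw.py <<'E'
import sys
from h import *
s=st();p=read_camera("wrist");save(p,sys.argv[1]);C=cloud(p,s).reshape(-1,3)
L=(C-s["tool_pos"])@T_of(s)[:3,:3]
k=(np.hypot(L[:,0],L[:,1])<.036)&(abs(L[:,2]+.014)<.025)&(abs(L[:,1])<.022)
L=L[k]
print(len(L))
if len(L)>50:
    h,e=np.histogram(L[:,2],40);zt=e[h.argmax()];q=L[abs(L[:,2]-zt)<.003]
    print("top z tool",np.median(q[:,2]),"x",np.percentile(q[:,0],[1,99]),"y",np.percentile(q[:,1],[1,99]), len(q))
    A=np.c_[q[:,:2],np.ones(len(q))];print("tilt",np.linalg.lstsq(A,q[:,2],rcond=None)[0])
for a in sys.argv[2:]:
    print(a,rel(eval(a),180+RY,s))
E
python3 hw.py w37
```

```text
t 30.02 pos [ 0.5359 -0.335   0.0937] toolx yaw 139.17 z [ 0.011 -0.007 -1.   ] F [ 1.7 -1.2  0.9] w 0.668 q [-0.6   0.3   1.84  0.    0.99 -1.46]
9712
top z tool -0.013155118661089853 x [-0.02540659  0.0305155 ] y [-0.02145279  0.02154032] 7866
tilt [-0.00127342  0.00094698 -0.01311565]
```

View pics/w37.png

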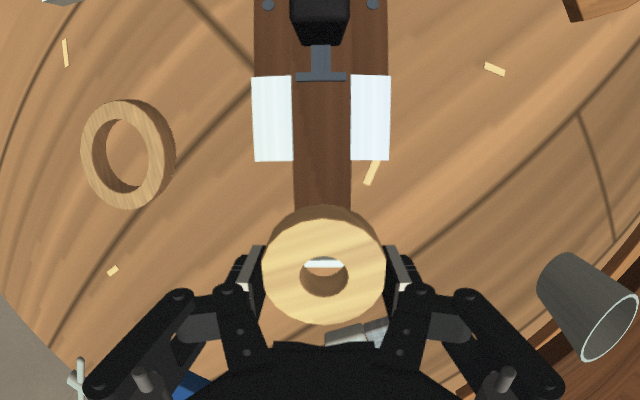

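```bash
python3 - <<'E'
from h import *
s=st();print(rk(-.142,.0945,.2));print(rel(rk(-.142,.0965,.205),180+RY,s))
E
```

```text
t 30.07 pos [ 0.5351 -0.3345  0.0919] toolx yaw 139.17 z [ 0.009 -0.006 -1.   ] F [ 0.2 -0.6 -1.1] w 0.667 q [-0.6   0.3   1.84  0.    0.98 -1.46]
[0.5791586  0.06885575 0.2       ]
([23.02, 33.24, -11.51], [-0.0044, 0.0108, -1.0556])
```

Request:
play_rows:
  slide:
    - [0,0,-4]
    - [0,0,-8]
    - [2,3,-11.5]
    - [4,6,-11.5]
    - [6,9,-11.5]
    - [8,12,-11.5]
    - [10,15,-11.5]
    - [12,18,-11.5]
    - [14,21,-11.5]
    - [16,24,-11.5]
    - [18,27,-11.5]
    - [20,30,-11.5]
  delta_rot:
    - [0,0.01,0]
    - [0,0.01,-0.05]
    - [0,0.01,-0.15]
    - [0,0.01,-0.25]
    - [0,0.01,-0.35]
    - [0,0.01,-0.45]
    - [0,0.01,-0.55]
    - [0,0.01,-0.65]
    - [0,0.01,-0.75]
    - [0,0.01,-0.85]
    - [0,0.01,-0.95]
    - [0,0.01,-1.05]

```text
time: 31.07
tool_pos: [0.578, 0.0257, 0.204]
tcp_rot: [0.535, -3.093, 0.006]
wrist_force: [-0.3, -1.0, -0.4]
width: 0.669
```

```bash
python3 hw.py w38 "rk(-.142,.0965,.205)"
```

```text
t 31.07 pos [0.578  0.0257 0.204 ] toolx yaw -160.39 z [-0.002 -0.004 -1.   ] F [-0.3 -1.  -0.4] w 0.669 q [ 0.    0.11  1.85 -0.    1.18 -1.91]
9707
top z tool -0.013086502255462009 x [-0.02583817  0.0300676 ] y [-0.02148829  0.02149616] 7912
tilt [-0.00122315 -0.00033921 -0.01304365]
rk(-.142,.0965,.205) ([-1.36, 4.03, -0.12], [-0.0035, -0.0031, -0.0007])
```

Request:
play_rows:
  slide:
    - [-0.5,1.5,-0.1]
    - [-1,3,-0.1]
    - [-1.4,4,-0.1]
    - [-1.4,4,-0.1]
    - [-1.4,4,-0.1]
    - [-1.4,4,-0.1]
  delta_rot:
    - [-0.003,-0.003,0]
    - [-0.003,-0.003,0]
    - [-0.003,-0.003,0]
    - [-0.003,-0.003,0]
    - [-0.003,-0.003,0]
    - [-0.003,-0.003,0]

```text
time: 31.62
tool_pos: [0.5779, 0.0735, 0.2047]
tcp_rot: [-0.545, 3.093, 0.007]
wrist_force: [-0.4, -0.4, -0.1]
width: 0.664
```

```bash
python3 hw.py w39 "rk(-.142,.0950,.18)" "rk(-.142,.0950,.122)"
python3 - <<'E'
from h import *
s=read_state();p=read_camera("wrist")
print("peg top",proj(p,rk(-.142,.0936,.145),s),"hole centre", proj(p,s["tool_pos"]+T_of(s)[:3,:3]@[.0005,0,-.013],s))
save(p,"w39z",(220,200,420,360),4)
E
```

```text
t 31.62 pos [0.5779 0.0735 0.2047] toolx yaw -160.0 z [ 0.     0.004 -1.   ] F [-0.4 -0.4 -0.1] w 0.664 q [ 0.08  0.11  1.85  0.    1.18 -1.84]
9707
top z tool -0.013098941144349011 x [-0.02588419  0.03017121] y [-0.02141962  0.02149621] 7908
tilt [-0.00217938 -0.00040973 -0.01303702]
rk(-.142,.0950,.18) ([0.1, -0.49, 2.47], [0.004, 0.0016, 0.0061])
rk(-.142,.0950,.122) ([0.11, -0.51, 8.27], [0.004, 0.0016, 0.0061])
peg top [315.40693933 220.65870674] hole centre [322.18629475 278.53334966]
```

View pics/w39z.png

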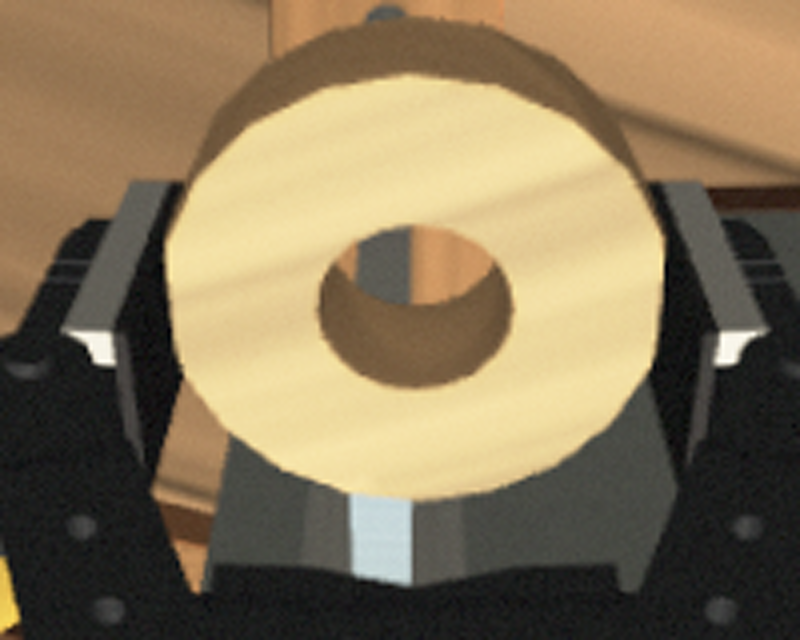

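Request:
play_rows:
  slide:
    - [0.1,-0.5,0]
    - [0.1,-0.5,1]
    - [0.1,-0.5,2.5]
    - [0.1,-0.5,3.4]
    - [0.1,-0.5,3.4]
    - [0.1,-0.5,3.4]
    - [0.1,-0.5,3.4]
  delta_rot:
    - [0.004,0.001,0.006]
    - [0.004,0.001,0.006]
    - [0.004,0.001,0.006]
    - [0.004,0.001,0.006]
    - [0.004,0.001,0.006]
    - [0.004,0.001,0.006]
    - [0.004,0.001,0.006]

```text
time: 32.3
tool_pos: [0.5791, 0.0683, 0.1711]
tcp_rot: [-0.535, 3.095, 0.001]
wrist_force: [0.4, 0.9, -0.2]
width: 0.666
```

```bash
python3 hw.py w40 "rk(-.142,.0950,.135)" "rk(-.142,.0950,.122)"
python3 - <<'E'
from h import *
s=read_state();p=read_camera("wrist")
save(p,"w40z",(220,200,420,360),4)
E
```

```text
t 32.3 pos [0.5791 0.0683 0.1711] toolx yaw -160.4 z [ 0.001  0.001 -1.   ] F [ 0.4  0.9 -0.2] w 0.666 q [ 0.07  0.14  1.88  0.    1.12 -1.84]
9837
top z tool -0.013112569677321537 x [-0.0259413   0.03004663] y [-0.02145962  0.02147811] 7873
tilt [-0.00296394 -0.00153488 -0.01305912]
rk(-.142,.0950,.135) ([0.03, 0.05, 3.61], [0.0001, 0.0013, -0.0009])
rk(-.142,.0950,.122) ([0.03, 0.05, 4.91], [0.0001, 0.0013, -0.0009])
```

View pics/w40z.png

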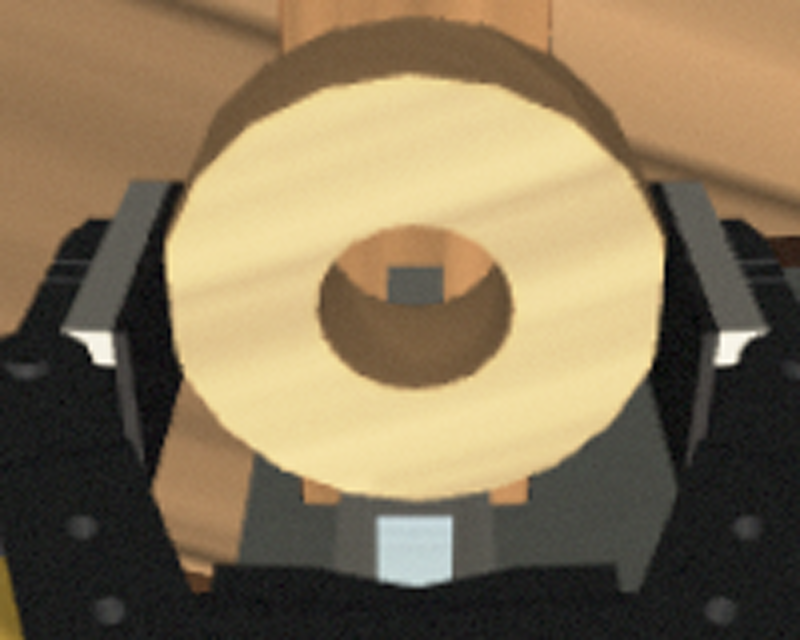

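Request:
play_rows:
  slide:
    - [0,0.05,1]
    - [0,0.05,2]
    - [0,0.05,2.8]
    - [0,0.05,3.3]
    - [0,0.05,3.3]
    - [0,0.05,3.3]
  delta_rot:
    - [0,0,0]
    - [0,0,0]
    - [0,0,0]
    - [0,0,0]
    - [0,0,0]
    - [0,0,0]

```text
time: 32.9
tool_pos: [0.5788, 0.0689, 0.1378]
tcp_rot: [-0.535, 3.095, 0.001]
wrist_force: [-1.0, -0.1, -0.4]
width: 0.669
```

```bash
python3 hw.py w41 "rk(-.142,.0950,.1225)"
python3 - <<'E'
from h import *
s=read_state();p=read_camera("wrist")
save(p,"w41z",(220,200,420,360),4)
E
```

```text
t 32.9 pos [0.5788 0.0689 0.1378] toolx yaw -160.39 z [ 0.001  0.    -1.   ] F [-1.  -0.1 -0.4] w 0.669 q [ 0.08  0.18  1.91  0.    1.06 -1.84]
10257
top z tool -0.013096651424156527 x [-0.02646913  0.03012639] y [-0.02145933  0.02153137] 7914
tilt [-0.00075613 -0.00037413 -0.01305605]
rk(-.142,.0950,.1225) ([0.02, -0.02, 1.53], [0.0002, 0.0008, -0.0007])
```

View pics/w41z.png

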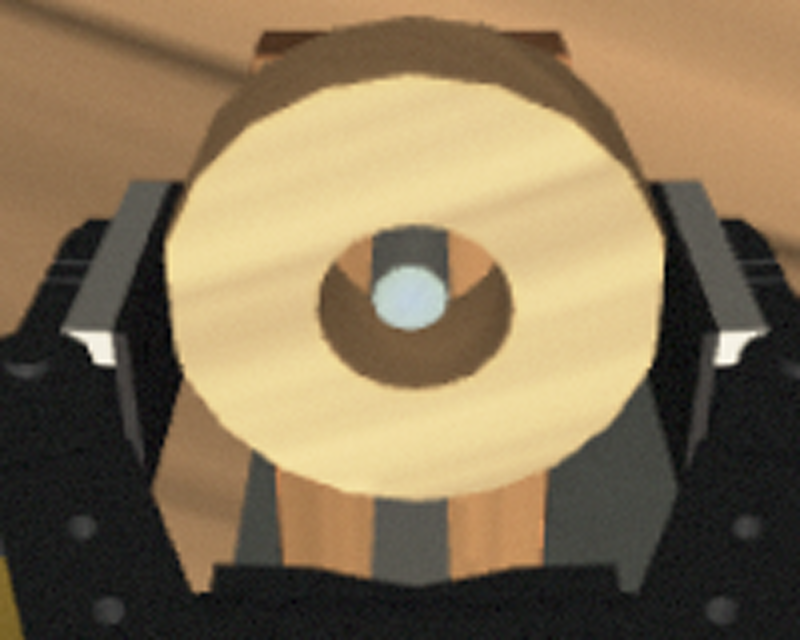

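Peg is in the hole, well centred. Lower to a few mm above the flange.

Request:
play_rows:
  slide:
    - [0,0,0.6]
    - [0,0,1.1]
    - [0,0,1.5]
    - [0,0,1.5]
    - [0,0,1.5]
  delta_rot:
    - [0,0,0]
    - [0,0,0]
    - [0,0,0]
    - [0,0,0]
    - [0,0,0]

```text
time: 33.42
tool_pos: [0.5793, 0.0689, 0.1233]
tcp_rot: [-0.535, 3.094, 0.0]
wrist_force: [-0.1, 0.4, -0.7]
width: 0.668
```

```bash
python3 hw.py w42 "rk(-.142,.0950,.12)"
python3 - <<'E'
from h import *
p=read_camera("scene");save(p,"s42",(290,140,410,240),5)
E
```

```text
t 33.42 pos [0.5793 0.0689 0.1233] toolx yaw -160.39 z [ 0.002  0.001 -1.   ] F [-0.1  0.4 -0.7] w 0.668 q [ 0.08  0.19  1.92  0.    1.03 -1.84]
10221
top z tool -0.013104132144040784 x [-0.0263426  0.0300552] y [-0.02148055  0.02152856] 7916
tilt [-0.00046251 -0.00149907 -0.01308265]
rk(-.142,.0950,.12) ([0.06, -0.0, 0.33], [0.0, 0.0017, -0.0007])
```

View pics/s42.png

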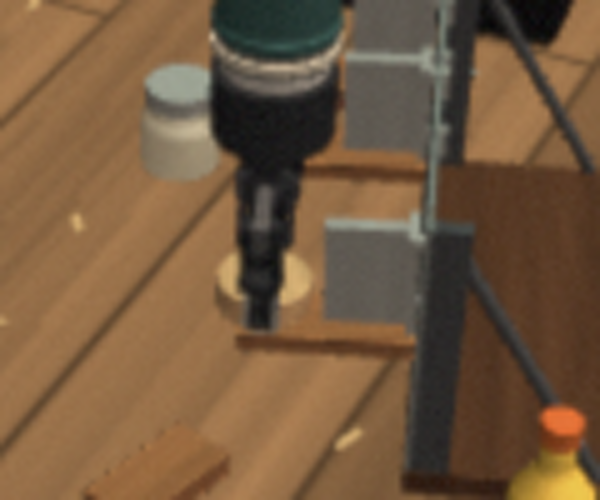

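View pics/w42.png

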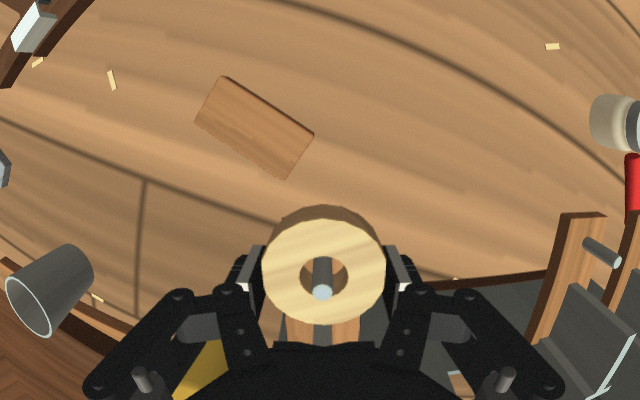

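Request:
play_rows:
  slide:
    - [0,0,0.25]
    - [0,0,0.25]
    - [0,0,0.25]
  delta_rot:
    - [0,0,0]
    - [0,0,0]
    - [0,0,0]

```text
time: 33.77
tool_pos: [0.5797, 0.069, 0.1214]
tcp_rot: [-0.535, 3.093, 0.0]
wrist_force: [0.2, 0.0, 0.4]
width: 0.667
```

Request:
play_rows:
  slide:
    - [0,0,0]
    - [0,0,0]
    - [0,0,0]
    - [0,0,0]
    - [0,0,0]
    - [0,0,0]
    - [0,0,-1.5]
    - [0,0,-4]
    - [1,0,-8]
    - [4,0,-11]
    - [7,0,-14]
    - [7,0,-14]
  delta_rot:
    - [0,0,0]
    - [0,0,0]
    - [0,0,0]
    - [0,0,0]
    - [0,0,0]
    - [0,0,0]
    - [0,0,0]
    - [0,0,0]
    - [0,0,0]
    - [0,0,0]
    - [0,0,0]
    - [0,0,0]
  hand: 1

```text
time: 34.77
tool_pos: [0.5133, 0.0445, 0.2685]
tcp_rot: [-0.532, 3.085, -0.003]
wrist_force: [0.2, 0.2, 0.6]
width: 0.997
```

```bash
python3 hang.py; python3 - <<'E'
from h import *
s=st();p=read_camera("wrist");C=cloud(p,s).reshape(-1,3)
D=C[:,:2]-RO;d=-(D@RN);t=D@RT+.1425;z=C[:,2]
k=(abs(d-.0935)<.04)&(abs(t)<.04)&(z>.12)&(z<.138)
q=np.c_[d,t,z][k];print(len(q),np.percentile(q,[1,50,99],axis=0).round(4))
A=np.c_[q[:,:2],np.ones(len(q))];print(np.linalg.lstsq(A,q[:,2],rcond=None)[0])
save(p,"w44")
p=read_camera("scene");save(p,"s44",(290,140,410,240),5);save(p,"s44f")
E
```

```text
t 34.77 pos [0.5133 0.0445 0.2685] toolx yaw -160.41 z [ 0.012  0.    -1.   ] F [0.2 0.2 0.6] w 0.997 q [ 0.04 -0.07  1.91 -0.    1.29 -1.87]
0.1425 web top n 180 z at d=37: 0.1805 slope deg -2.15 t -0.0022 d max 0.0539
  peg top n 42 d 0.0931 t -0.0013 z 0.1446
  peg top n 53 d 0.0936 t -0.0011 z 0.1448
-0.1425 web top n 224 z at d=37: 0.1818 slope deg -2.36 t -0.0006 d max 0.0545
  peg top n 88 d 0.094 t 0.0003 z 0.145
t 34.87 pos [0.514  0.0452 0.2638] toolx yaw -160.42 z [ 0.008  0.001 -1.   ] F [ 0.6  0.1 -0.2] w 0.997 q [ 0.04 -0.06  1.91  0.    1.28 -1.87]
2422 [[ 0.0579 -0.0266  0.1212]
 [ 0.0976  0.0009  0.1283]
 [ 0.1247  0.0284  0.1362]]
[-0.04902862  0.00022469  0.13290653]
```

View pics/w44.png

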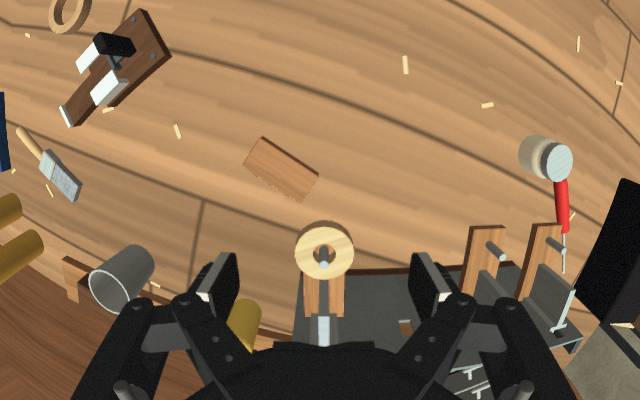

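View pics/s44.png

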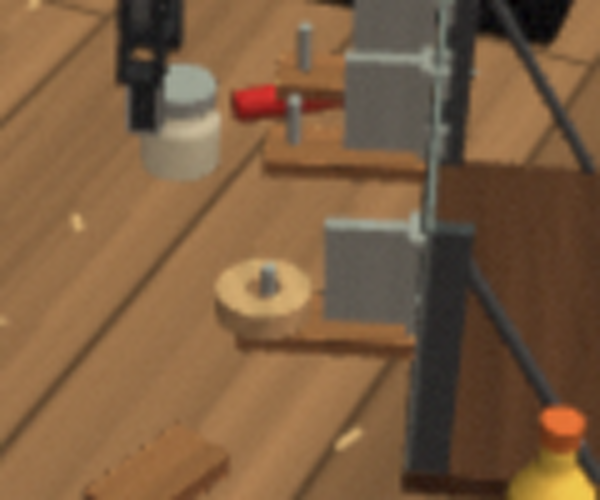

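View pics/s44f.png

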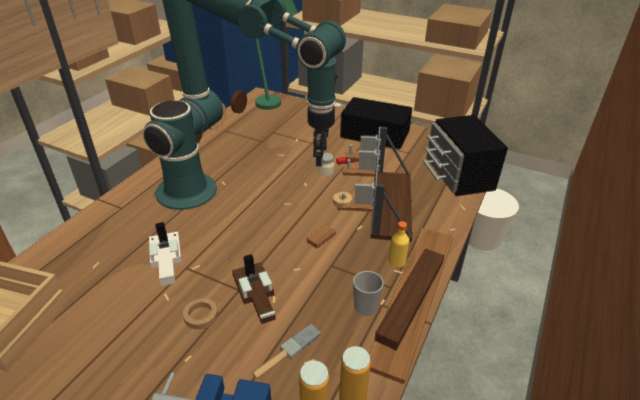

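```bash
python3 hang.py; python3 -c "
from h import *
print(finish_job());st()"
```

```text
t 34.97 pos [0.5132 0.0454 0.2605] toolx yaw -160.4 z [ 0.002  0.001 -1.   ] F [-1.2  0.2 -0.4] w 0.998 q [ 0.04 -0.06  1.92  0.    1.28 -1.87]
0.1425 web top n 192 z at d=37: 0.1805 slope deg -1.51 t -0.0022 d max 0.0535
  peg top n 44 d 0.0937 t -0.0009 z 0.1444
  peg top n 52 d 0.0937 t -0.0003 z 0.1448
-0.1425 web top n 185 z at d=37: 0.1819 slope deg -2.94 t -0.0002 d max 0.0545
  peg top n 84 d 0.0937 t 0.0007 z 0.145
the job is handed in; nothing more can be done
None
the job is handed in; nothing more can be done
```

The job is done and handed in at about 35 s of robot time. The interface gave no verdict.

- **Hangers:** I found three hanger arms on the bench and hooked each into its own column: the two leftmost columns seen from the robot, and the rightmost. Each was pressed flush at about 10 N, then down until it stopped at a grip height of about 166 mm. In the last pictures all three hang with their web tops at about 181–182 mm, 1.5 to 3 degrees nose-down. In the last two looks the web of the middle arm gave no depth reading because a finger was in the way. Its peg still read the right place and height, and it had read fully seated before.
- **Ejector:** I pressed the dark ejector's slide to its hard stop (about 20 N). The wheel came out to 55 mm on the tongue. In the pictures the slide is sprung back, with its post at the rest position.
- **Wheel:** It is over the peg of the rightmost arm, flat on the flange with its top at about 128 mm. Its centre sits about 4 mm in front of the peg, within the play of the hole. Its top slopes about 3 degrees, matching the arm's nose-down hang.

The gripper is open and clear of everything, and I moved nothing else on the bench. I saw no knocked object or slack grip during the run.

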